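# Load the sample changer and start the run

### The arm

A 6-joint arm with a two-finger parallel gripper is mounted at the origin on the work surface. World frame = base frame: x ahead of the robot, y to its left, z up, the work surface at z = 0. Lengths are in m, angles in rad, forces in N, time in s.
With the tool pointing down it reaches from about 0.375 to 0.975 m from the base axis. Payload 3.8 kg.
Tool frame: the origin (TCP) lies on the front face of the gripper's body, between the roots of the fingers; the fingertips stand 64 mm ahead of it and the grasp point (between the pads) lies 45 mm ahead of it (robot.tip_reach is the distance from the TCP to the fingertips, in m); z points along the fingers, y is the direction in which the jaws open and shut (so a half turn about z gives the same grasp; the last joint's range is limited). The gripper opens to 88 mm and grips with 3 to 60 N. Pads are 18 mm wide; open, the fingers measure 123 mm over their backs; the gripper's body (75 mm by 187 mm) begins 45 mm behind the grasp point.
Start: joints at [-1.146, 0.264, 1.604, -0, 1.274, -0.037], TCP at [0.301, -0.604, 0.303] pointing down, gripper open.
Joint ranges: [-2.63, 2.63], [-0.94, 2.18], [0.31, 2.57], [-1.31, 4.45], [0, 2.66], [-2.55, 2.55]. Speed limits (rad/s): [2.57, 2.57, 3.14, 3.14, 3.14, 3.14].

### API

Orientations are given as a unit quaternion [w, x, y, z].
In Python, from bench import robot gives the robot as it stands.
- The arm moves only by the tool apply_moves, never from a script. Its argument "motion" is a list of rows, each an object with "linear": the shift along the tool's x, y, z in m, a list of three; "delta_rot": the turn, a rotation vector about the tool's x, y, z in degrees, a list of three; "claw": the finger opening in m, from 0 to 0.0881. A call has 1 to 12 rows; each row shifts and turns the commanded pose from where the row before left it, along the tool's axes as they then stand; what a row does not reach is not made up. A row lasts 1/8 s, in which the tool goes at most 62.5 mm and 10.7 degrees, less where a joint would pass 70% of its speed; a pose out of reach is approached as far as the arm can. A call is refused whole if a number of a shift passes 0.0625 or a number of a turn 10.7, either way. A call with a gripper value outside its range is refused whole. The fingers move at their own pace and stop on an object; "grip_force" is the grip in N (left out, the last holds). Time passes only in rows, so rows that do not move let the fingers close. It gives the time, the measured TCP pose, the force and the opening at its end, in the units of the state.
- robot.state(): the state, without advancing time (a new reading comes with each control period).
- robot.read_camera(name): name is "scene" or "top" or "wrist"; returns the picture (420x560x3 uint8, red, green, blue); there is no depth.
- robot.camera_params(name): a dict with "fx", "fy", "cx", "cy" (pixels), "origin" and "rotation" of the camera in the world. Camera axes: x right, y down, z forward; pixel columns grow to the right and rows downward; lengths in m; the calibration is good to about 2 mm. A picture is of the moment at which its call begins: read the wrist's pose just before it. camera_params takes no time and is no camera call; for the wrist camera it gives the pose at the moment of the call.
- robot.close_job(): hands the job in, once; it reports no verdict.
Trained networks look in the newest picture that a camera, given by its name, has taken for a name from the list of things; names that differ only in an ending like _2 or _b are one class to them, and where a whole thing is asked for, a point or a joint stands for the part that bears it (a point fixed in the world has none). Each returns a list of dicts, best first, with "confidence" (0 to 1); they miss things now and then, are a little off and sometimes report something else, mostly with a low value. They report only what shows in the picture. A call takes as long as a camera call. They do not tell look-alikes from the thing itself.
- robot.silhouettes(camera, target): "region" (420x560 bool, what is visible of it).
- robot.tip_of(camera, target): "position" ([x, y, z] in m, in world coordinates, good to about 4 mm: a listed point, or the origin of a listed thing).
The state is a dict: "clock": time; "joint_pos": joint angles; "joint_vel": joint speeds; "effort": joint torques, N m; "eef_pos": TCP position; "tool_rot": TCP orientation; "ft_force": force on the tool from outside, world axes, zero at the start; "wrist_torque": the same for the moment, N m; "grip_width": finger opening in m.
Only numpy, scipy, OpenCV 4.12 (cv2) and the standard library are available. Lean on these libraries where they do the work, as an engineer would, in place of code of your own. Each camera call takes 0.05 s, during which the arm holds its last target.

### The job

Get the sample changer ready and start it: raise the console's folding screen (by its orange tab) until it stands at about 75 degrees, and put each amber jar on the bench upright and fully down into the cup of its cap's colour, loading each only once its own cup has been clicked round to the yellow arrow plate (red, then yellow, green, blue; simply click past a colour that has no jar). When all the jars are in, click the wheel on until the empty white cup is at the arrow, then press the green start key under the screen, with the screen still at about 75 degrees. Leave the other glassware and things on the bench where they are.

Things in the scene. Friction and masses are not known exactly. Their poses are not given: they have to be found in the camera images.
- changer: the sample changer's fixed round grey base, 240 mm across, 18 mm high; a flat yellow tongue (12 mm high, 100 mm wide) with a black arrow reaches 165 mm from the centre on its -x side, roughly towards the robot: the loading place. Origin: centre of its underside, on the wheel's upright axis; z up
- gate (a point): the loading place: a fixed point 90 mm from the wheel's axis on the changer's -x side, at the yellow arrow plate, at the height of a cup's inner floor (32 mm above the table)
- wheel (a joint): turn of the wheel, rad: 0 at the start, red cup at the arrow; grows anticlockwise seen from above. It clicks every 1.047 (60 degrees; a springy detent of up to 0.15 N m draws it in from some 25 degrees off); stops at -0.15 and 4.45. At the arrow: red at 0, yellow 1.047, green 2.094, blue 3.142, the like-shaped empty white cup 4.189. Under 0.25 N m turns it
- wheel_grip (a point): the height to grip the wheel's upright-sided black grip bar, on the wheel's axis, 141 mm above the table; the bar is 50 mm long along this frame's x, 14 mm wide along y, spans 122 to 154 mm above the table, and stands on a post 24 mm thick; it turns with the wheel (x points from the axis opposite to the red cup)
- cup_red (a point): centre of the inner floor of the wheel's red cup: a red open round cup, inner diameter 63 mm, outer 70 mm, rim 27 mm above its inner floor (floor 32 mm, rim 59 mm above the table), centre 90 mm from the wheel's axis; neighbouring cups are 90 mm apart; z up, turns with the wheel
- cup_yellow (a point): centre of the inner floor of the wheel's yellow cup: a yellow open round cup, inner diameter 63 mm, outer 70 mm, rim 27 mm above its inner floor (floor 32 mm, rim 59 mm above the table), centre 90 mm from the wheel's axis; neighbouring cups are 90 mm apart; z up, turns with the wheel
- cup_green (a point): centre of the inner floor of the wheel's green cup: a green open round cup, inner diameter 63 mm, outer 70 mm, rim 27 mm above its inner floor (floor 32 mm, rim 59 mm above the table), centre 90 mm from the wheel's axis; neighbouring cups are 90 mm apart; z up, turns with the wheel
- cup_blue (a point): centre of the inner floor of the wheel's blue cup: a blue open round cup, inner diameter 63 mm, outer 70 mm, rim 27 mm above its inner floor (floor 32 mm, rim 59 mm above the table), centre 90 mm from the wheel's axis; neighbouring cups are 90 mm apart; z up, turns with the wheel
- jar_red: amber glass sample jar with a red cap and a white label: a plain upright cylinder 54 mm across, 78 mm tall (cap: top 22 mm), about 150 g, heavy thick bottom; origin: centre of its underside; z up. It may be absent
- jar_yellow: amber glass sample jar with a yellow cap and a white label: a plain upright cylinder 54 mm across, 78 mm tall (cap: top 22 mm), about 150 g, heavy thick bottom; origin: centre of its underside; z up. It may be absent
- jar_green: amber glass sample jar with a green cap and a white label: a plain upright cylinder 54 mm across, 78 mm tall (cap: top 22 mm), about 150 g, heavy thick bottom; origin: centre of its underside; z up. It may be absent
- jar_blue: amber glass sample jar with a blue cap and a white label: a plain upright cylinder 54 mm across, 78 mm tall (cap: top 22 mm), about 150 g, heavy thick bottom; origin: centre of its underside; z up. It may be absent
- console: the changer's fixed white console, 200 mm deep (x), 190 wide (y), 42 high; origin: centre of its underside; front faces -x, roughly the robot. The folding screen (180 mm long from its hinge, 180 wide, 10 thick) lies over it when folded; its hinge line runs along y, 90 mm behind (+x of) the origin, 75 mm above the table
- screen (a joint): angle in rad of the grey folding screen: 0 folded flat face down over the console, grows as its front edge is raised, 1.571 upright, stop at 2.2. Its hinge is stiff and holds it wherever it is left; about 4 N at the tab raises it. It starts somewhere between 0 and 0.35
- screen_tab (a point): middle of the orange pull tab at the middle of the screen's free edge, 205 mm from the hinge line; the tab sticks out in the screen's plane from 180 to 219 mm from the hinge, is 16 mm wide (along the hinge direction) and 12 mm thick, and is easily pinched across its width from above; its x axis points from the tab to the hinge
- start (a joint): travel in m of the green round start key on the console deck: 0 out, 0.006 fully pressed, springs back; about 5 N presses it right down
- start_top (a point): centre of the top of the green start key (34 mm across), 64 mm above the table, 158 mm in front of the hinge; lies under the folded screen; pressed straight down
- flask_a: bystander, leave it alone: conical flask with a paper cap, 74 mm wide, 130 mm tall; origin: centre of its underside
- flask_b: bystander, leave it alone: larger conical flask with a paper cap, 85 mm wide, 130 mm tall; origin: centre of its underside
- specimen_jar: bystander, leave it alone: wide clear jar with a white lid, 84 mm across, 120 mm tall; origin: centre of its underside
- dropper_a: bystander, leave it alone: small amber bottle with white cap, 34 mm across, 70 mm tall; origin: centre of its underside
- dropper_b: bystander, leave it alone: small amber bottle with black cap, 34 mm across, 70 mm tall; origin: centre of its underside
- dishes: bystander, leave it alone: stack of three culture dishes, 90 mm across, 44 mm tall; origin: centre of its underside
- timer: bystander, leave it alone: flat white bench timer, 60 x 75 x 22 mm; origin: centre of its underside
Things that resemble listed ones, but are neither listed nor needed, are in the scene too. What is shaped like the jar_red but purple is not meant.

How it is judged:
On the way, in this order (a step that is already met when the one before it is completed fails the run):
1. the red-capped jar (if there is one) stands released in the red cup with that cup at the yellow arrow plate (horizontal distance between jar_red and cup_red below 0.009 m and z of jar_red in the frame of cup_red between -0.006 and 0.006 m and angle between jar_red's own z axis and vertical below 0.12 rad and horizontal distance between jar_red and gate below 0.015 m and contact force between the fingers and jar_red below 0.5 N), for 0.2 s.
2. the yellow-capped jar (if there is one) stands released in the yellow cup with that cup at the yellow arrow plate (horizontal distance between jar_yellow and cup_yellow below 0.009 m and z of jar_yellow in the frame of cup_yellow between -0.006 and 0.006 m and angle between jar_yellow's own z axis and vertical below 0.12 rad and horizontal distance between jar_yellow and gate below 0.015 m and contact force between the fingers and jar_yellow below 0.5 N), for 0.2 s.
3. the green-capped jar (if there is one) stands released in the green cup with that cup at the yellow arrow plate (horizontal distance between jar_green and cup_green below 0.009 m and z of jar_green in the frame of cup_green between -0.006 and 0.006 m and angle between jar_green's own z axis and vertical below 0.12 rad and horizontal distance between jar_green and gate below 0.015 m and contact force between the fingers and jar_green below 0.5 N), for 0.2 s.
4. the blue-capped jar (if there is one) stands released in the blue cup with that cup at the yellow arrow plate (horizontal distance between jar_blue and cup_blue below 0.009 m and z of jar_blue in the frame of cup_blue between -0.006 and 0.006 m and angle between jar_blue's own z axis and vertical below 0.12 rad and horizontal distance between jar_blue and gate below 0.015 m and contact force between the fingers and jar_blue below 0.5 N), for 0.2 s.
5. with all jars in, the empty white cup at the arrow and the screen at about 75 degrees, the start key is pressed down (value of joint start above 0.004 m and value of joint wheel between 4.0888 and 4.2888 rad and value of joint screen between 1.169 and 1.449 rad and horizontal distance between jar_red and cup_red below 0.009 m and z of jar_red in the frame of cup_red between -0.006 and 0.006 m and angle between each of jar_red, jar_yellow, jar_green, jar_blue's own z axis and vertical below 0.12 rad and horizontal distance between jar_yellow and cup_yellow below 0.009 m and z of jar_yellow in the frame of cup_yellow between -0.006 and 0.006 m and horizontal distance between jar_green and cup_green below 0.009 m and z of jar_green in the frame of cup_green between -0.006 and 0.006 m and horizontal distance between jar_blue and cup_blue below 0.009 m and z of jar_blue in the frame of cup_blue between -0.006 and 0.006 m), for 0.05 s.
At the end, for the whole second after the job is handed in: Every jar present stands upright on the floor of its colour's cup (9 mm, 7 degrees); the white cup is at the arrow (wheel at 4.189 +- 0.1 rad); the screen is at 75 +- 8 degrees; the start key was pressed last and is out again; all at rest (horizontal distance between jar_red and cup_red below 0.009 m and z of jar_red in the frame of cup_red between -0.006 and 0.006 m and angle between each of jar_red, jar_yellow, jar_green, jar_blue's own z axis and vertical below 0.12 rad and horizontal distance between jar_yellow and cup_yellow below 0.009 m and z of jar_yellow in the frame of cup_yellow between -0.006 and 0.006 m and horizontal distance between jar_green and cup_green below 0.009 m and z of jar_green in the frame of cup_green between -0.006 and 0.006 m and horizontal distance between jar_blue and cup_blue below 0.009 m and z of jar_blue in the frame of cup_blue between -0.006 and 0.006 m and value of joint wheel between 4.0888 and 4.2888 rad and value of joint screen between 1.169 and 1.449 rad and value of joint start below 0.003 m and velocity of joint wheel between -0.1 and 0.1 rad/s and linear speed of each of jar_red, jar_yellow, jar_green, jar_blue below 0.03 m/s); the robot touches nothing.
It fails at once if a jar is put into its cup before that cup has come to the arrow ((horizontal distance between jar_yellow and cup_yellow below 0.02 m and z of jar_yellow in the frame of cup_yellow below 0.015 m and y of jar_yellow in the frame of changer above 0.03 m) or (horizontal distance between jar_green and cup_green below 0.02 m and z of jar_green in the frame of cup_green below 0.015 m and y of jar_green in the frame of changer above 0.03 m) or (horizontal distance between jar_blue and cup_blue below 0.02 m and z of jar_blue in the frame of cup_blue below 0.015 m and (y of jar_blue in the frame of changer above 0.03 m or x of jar_blue in the frame of changer above 0.03 m))).
It fails at once if the start key is pressed while the white cup is not at the arrow (value of joint start above 0.004 m and not (value of joint wheel between 4.0888 and 4.2888 rad)).
It fails at once if a bystander is shoved more than 30 mm or knocked over (distance of any of flask_a, flask_b, specimen_jar, dropper_a, dropper_b, dishes, timer from where it was at the start of the episode above 0.03 m or angle between any of flask_a, flask_b, specimen_jar, dropper_a, dropper_b, dishes, timer's own z axis and vertical above 0.5 rad).
Of jar_red, jar_yellow, jar_green, jar_blue only 2 to 3 are there at a start; the rules pass over those that are not, and their reading is None.
At some moment in a run one of jar_red, jar_yellow, jar_green, jar_blue may be knocked a few centimetres aside while the robot is not near it.
It also fails if it takes over 210 s, if anything falls off the work surface, if the arm or the gripper's body presses on something with over 40 N, if the wrist force passes 120 N, or if a joint passes its speed limit or range.

## Working session

There is one attempt and no reset: what is moved stays moved. The work goes in short steps, Python scripts to look and compute and a tool call to move; the robot and the scene stay as the last step left them, time stands still between calls to the robot, and variables do not carry over. Pictures are saved under pics/ and viewed, and the job is handed in when it is done.

Besides the shell and the picture viewer there is one more tool, called after "Request:" as name(argument=value, ...), one argument or row to a line, values as JSON. apply_moves: Moves the arm, as the interface text tells. Its arguments: {"type":"object","properties":{"motion":{"type":"array"},"grip_force":{"type":"number"}},"required":["motion"]}

```bash
ls; mkdir -p pics; python3 - <<'E'
from bench import robot
import cv2
print(robot.state())
for c in ["scene","top","wrist"]:
    im=robot.read_camera(c); cv2.imwrite(f"pics/{c}0.png",im[:,:,::-1])
    print(c,robot.camera_params(c))
E
```

```text
pics
{'clock': 0.0, 'joint_pos': array([-1.14588631e+00,  2.64724574e-01,  1.60533214e+00,  1.82209927e-05,
        1.27366901e+00, -3.69346195e-02]), 'joint_vel': array([-0.00040514, -0.00118639,  0.00112602, -0.00027145,  0.00070358,
       -0.00064921]), 'effort': array([-4.86865902e-04, -5.02103591e+01, -3.56879604e+01,  7.29338103e-02,
        2.92874523e-02, -1.97515046e-04]), 'eef_pos': array([ 0.30053686, -0.60379339,  0.3014297 ]), 'tool_rot': array([-1.04821166e-03,  9.73455772e-01,  2.28872719e-01, -1.97054898e-04]), 'ft_force': array([ 0.28104621, -0.8860901 ,  0.29504888]), 'wrist_torque': array([0.01371283, 0.02445227, 0.01471739]), 'grip_width': 0.08782020280330181}
scene {'fx': 434.8978274560132, 'fy': 434.8978274560132, 'cx': 278.09599556184696, 'cy': 208.6366797734069, 'origin': array([ 1.4587336 , -0.36483536,  0.74409535]), 'rotation': array([-0.38548635,  0.71558134,  0.5169873 , -0.26845437])}
top {'fx': 418.77180761527353, 'fy': 418.77180761527353, 'cx': 277.8920130031596, 'cy': 211.57707841349185, 'origin': array([ 0.3418275 , -0.07873088,  1.44868225]), 'rotation': array([-0.06541583,  0.71250503, -0.69607722,  0.05944618])}
wrist {'fx': 289.2264751095974, 'fy': 289.2264751095974, 'cx': 277.8254859782963, 'cy': 208.9216726234878, 'origin': array([ 0.36198292, -0.57375714,  0.38430181]), 'rotation': array([ 0.11499516,  0.84227734, -0.52176599, -0.07145099])}
```

View pics/top0.png

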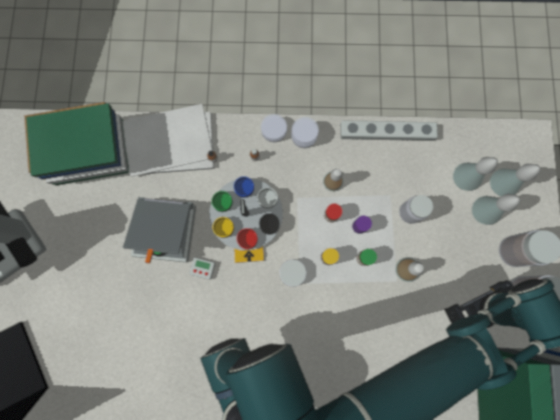

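View pics/scene0.png

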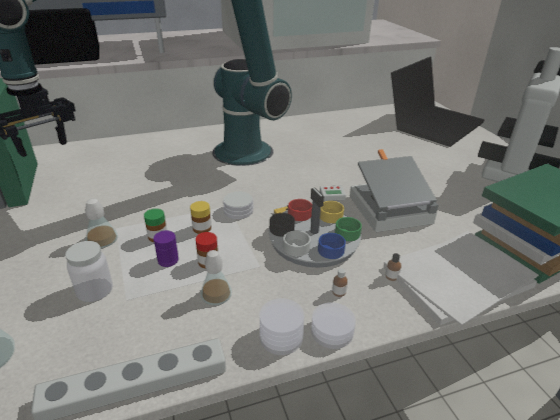

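View pics/wrist0.png

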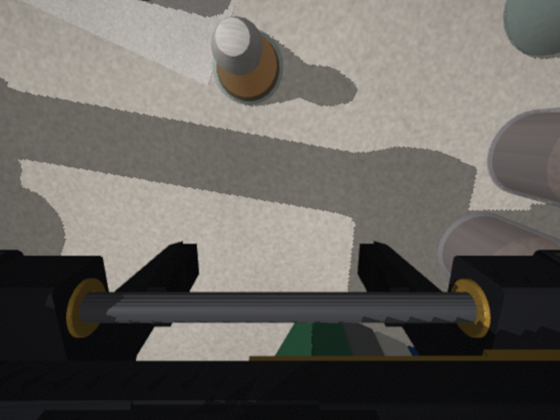

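```bash
python3 - <<'E'
from bench import robot
import numpy as np
for c in ["top","scene"]:
    robot.read_camera(c)
    for t in ["changer","wheel_grip","cup_red","screen_tab","start_top","console","jar_red","jar_yellow","jar_green","jar_blue","flask_a","specimen_jar","dropper_a","dishes","timer"]:
        print(c,t,[(np.round(d["position"],3).tolist(),round(float(d["confidence"]),2)) for d in robot.tip_of(c,t)])
print(robot.state()["clock"])
E
```

```text
top changer [([0.584, 0.05, 0.002], 0.8), ([0.448, -0.364, -0.004], 0.36)]
top wheel_grip [([0.586, 0.05, 0.14], 0.85)]
top cup_red [([0.491, 0.033, 0.03], 0.77)]
top screen_tab [([0.412, 0.336, 0.14], 0.92)]
top start_top [([0.521, 0.33, -0.001], 0.67)]
top console [([0.525, 0.33, -0.002], 0.83), ([0.406, -0.512, 0.002], 0.46), ([0.386, -0.114, -0.002], 0.42), ([0.535, 0.121, 0.035], 0.27)]
top jar_red [([0.59, -0.248, 0.003], 0.51), ([0.554, -0.345, 0.002], 0.5)]
top jar_yellow [([0.445, -0.24, 0.004], 0.47)]
top jar_green [([0.444, -0.362, -0.005], 0.84)]
top jar_blue [([0.788, 0.172, 0.0], 0.59)]
top flask_a [([0.406, -0.51, 0.001], 0.81), ([0.709, -0.258, -0.004], 0.72)]
top specimen_jar [([0.608, -0.526, -0.0], 0.85), ([0.675, 0.059, 0.036], 0.32)]
top dropper_a [([0.801, 0.029, 0.003], 0.5)]
top dishes [([0.387, -0.115, 0.001], 0.87)]
top timer [([0.397, 0.189, -0.0], 0.66)]
scene changer [([0.589, 0.042, -0.0], 0.84)]
scene wheel_grip [([0.585, 0.045, 0.145], 0.68)]
scene cup_red [([0.497, 0.041, 0.032], 0.75)]
scene screen_tab [([0.414, 0.343, 0.14], 0.81)]
scene start_top [([0.794, 0.173, 0.002], 0.32)]
scene console [([0.519, 0.328, -0.002], 0.85), ([0.499, 0.041, 0.03], 0.7)]
scene jar_red [([0.591, -0.25, 0.002], 0.69), ([0.554, -0.346, 0.002], 0.63)]
scene jar_yellow [([0.448, -0.241, -0.0], 0.8)]
scene jar_green [([0.441, -0.361, -0.0], 0.62), ([0.625, 0.128, 0.036], 0.15)]
scene jar_blue []
scene flask_a [([0.712, -0.256, 0.001], 0.92), ([0.408, -0.512, 0.003], 0.8)]
scene specimen_jar [([0.609, -0.52, -0.0], 0.68), ([0.386, -0.117, 0.001], 0.55)]
scene dropper_a [([0.797, 0.026, 0.003], 0.89), ([0.792, 0.174, -0.0], 0.54), ([0.533, 0.117, 0.031], 0.25)]
scene dishes [([0.386, -0.116, 0.004], 0.81), ([0.5, 0.04, 0.03], 0.44)]
scene timer [([0.397, 0.188, 0.001], 0.77)]
1.75
```

```bash
cat > h.py <<'E'
from bench import robot
import numpy as np, cv2
from scipy.spatial.transform import Rotation as R
def rot(q): return R.from_quat([q[1],q[2],q[3],q[0]])
def snap(c,name,crop=None,s=1):
    im=robot.read_camera(c)
    if crop: im=im[crop[1]:crop[3],crop[0]:crop[2]]
    if s!=1: im=cv2.resize(im,None,fx=s,fy=s,interpolation=cv2.INTER_CUBIC)
    cv2.imwrite(f"pics/{name}.png",im[:,:,::-1]); return im
def pos(c,t,minc=0.3): return [(np.round(d["position"],4).tolist(),round(float(d["confidence"]),2)) for d in robot.tip_of(c,t) if d["confidence"]>=minc]
def go(p,yaw):
    """deltas from current to TCP p with tool down, tool y axis at world angle yaw (deg). translation first in present tool axes, then turn"""
    s=robot.state(); r=rot(s["tool_rot"])
    y=r.apply([0,1,0]); ty=np.degrees(np.arctan2(y[1],y[0])); 
    print("t",round(s["clock"],2),"eef",np.round(s["eef_pos"],4),"tooly",round(ty,2),"zaxis",np.round(r.apply([0,0,1]),3),"grip",round(s["grip_width"],4),"F",np.round(s["ft_force"],1),"j",np.round(s["joint_pos"],2))
    d=r.inv().apply(np.array(p)-s["eef_pos"])
    a=np.radians(yaw); Y=np.array([np.cos(a),np.sin(a),0]);Z=np.array([0,0,-1.]);X=np.cross(Y,Z)
    T=R.from_matrix(np.stack([X,Y,Z],1))
    print("shift",np.round(d*1000,1),"mm  turn",np.round((r.inv()*T).as_rotvec(degrees=True),2))
E
python3 - <<'E'
from h import *
from scipy.optimize import least_squares
obs=[]
for c in ["top","scene"]:
    im=robot.read_camera(c)
    for k,t in enumerate(["cup_red","cup_yellow","cup_green","cup_blue","changer","wheel_grip"]):
        r=pos(c,t); print(c,t,r[:2])
        if r: obs.append((k,np.array(r[0][0][:2])))
def pr(k,v):
    if k>=4: return v[:2]
    a=v[2]+np.pi+0*k - k*np.radians(60)
    return v[:2]+.09*np.array([np.cos(a),np.sin(a)])
f=least_squares(lambda v:np.concatenate([pr(k,v)-o for k,o in obs]),[.586,.047,0],loss='soft_l1',f_scale=.004)
print(f.x,np.degrees(f.x[2])); print(np.round(f.fun*1000,1))
r=[]
for c in ["top","scene"]:
    robot.read_camera(c); print(c,pos(c,"console"),pos(c,"screen_tab"),[ (x["region"].sum(),x["confidence"]) for x in robot.silhouettes(c,"screen")])
snap("scene","jars",(60,180,260,310),4)
snap("top","con",(100,180,300,280),4)
E
```

```text
top cup_red [([0.4917, 0.0328, 0.0346], 0.73)]
top cup_yellow [([0.5346, 0.1194, 0.0349], 0.9)]
top cup_green [([0.6251, 0.129, 0.034], 0.82), ([0.6069, -0.5221, -0.0027], 0.4)]
top cup_blue [([0.6755, 0.0572, 0.0339], 0.58), ([0.4413, -0.239, 0.0032], 0.47)]
top changer [([0.583, 0.0517, 0.0013], 0.81), ([0.5931, -0.2473, 0.0041], 0.34)]
top wheel_grip [([0.5871, 0.0453, 0.1386], 0.62)]
scene cup_red [([0.5343, 0.1172, 0.0335], 0.66), ([0.4972, 0.0414, 0.031], 0.56)]
scene cup_yellow [([0.535, 0.1203, 0.0313], 0.84)]
scene cup_green [([0.6212, 0.1303, 0.033], 0.83)]
scene cup_blue [([0.6785, 0.0604, 0.0337], 0.8)]
scene changer [([0.5874, 0.0477, 0.0027], 0.57)]
scene wheel_grip [([0.5851, 0.0448, 0.1408], 0.85)]
[0.58688892 0.04766729 0.10818608] 6.198605678067228
[  5.7   5.1  -0.9   0.9  -1.9   1.    0.9   0.2   3.9  -4.   -0.2   2.4
 -36.9 -79.3  -1.3  -0.    2.   -0.3  -2.1  -3.   -0.5  -0.    1.8   2.9]
top [([0.5221, 0.3256, -0.0008], 0.95)] [([0.4121, 0.3358, 0.1381], 0.92), ([0.4075, -0.511, 0.0014], 0.68)] [(np.int64(2866), 0.93), (np.int64(94), 0.19)]
scene [([0.5198, 0.3305, 0.0002], 0.56), ([0.7975, 0.0276, 0.0042], 0.54)] [([0.4166, 0.34, 0.1402], 0.67)] [(np.int64(2905), 0.67), (np.int64(541), 0.61)]
```

View pics/jars.png

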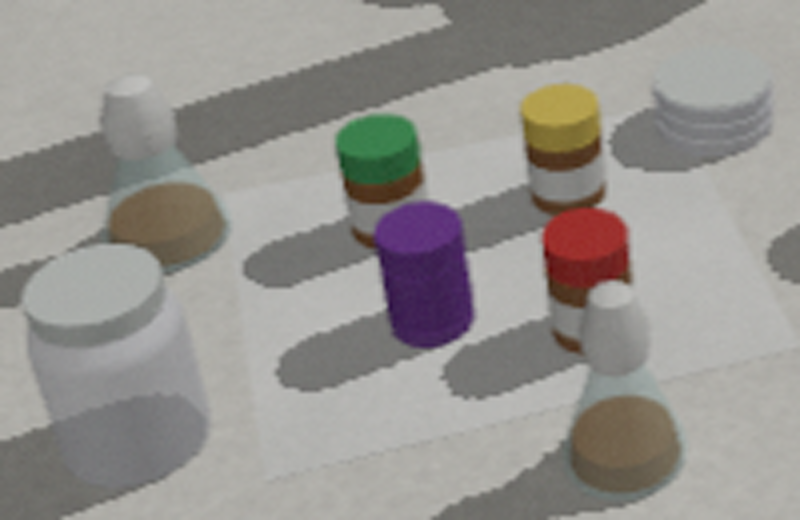

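View pics/con.png

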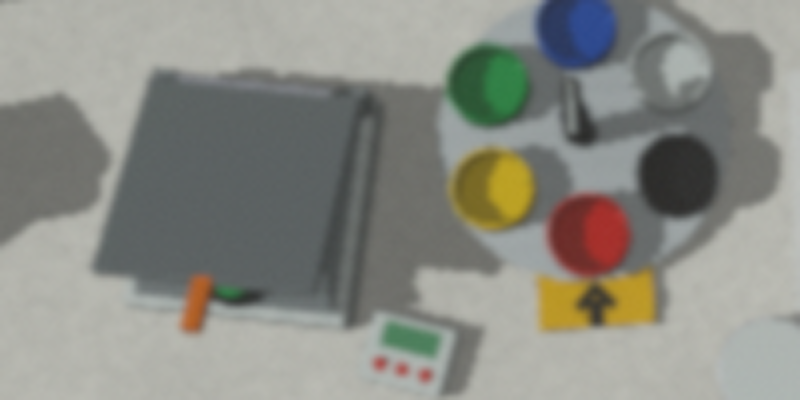

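```bash
cat >> h.py <<'E'
def ray(c,u,v,z,par=None):
    p=par or robot.camera_params(c)
    d=rot(p["rotation"]).apply([(u-p["cx"])/p["fx"],(v-p["cy"])/p["fy"],1])
    o=np.array(p["origin"]); return (o+d*(z-o[2])/d[2])
def proj(c,P,par=None):
    p=par or robot.camera_params(c)
    q=rot(p["rotation"]).inv().apply(np.atleast_2d(P)-p["origin"])
    return np.stack([p["fx"]*q[:,0]/q[:,2]+p["cx"],p["fy"]*q[:,1]/q[:,2]+p["cy"]],1)
E
python3 - <<'E'
from h import *
from scipy.optimize import least_squares
def w(x,y,z): return ray("top",100+x/4,180+y/4,z)
for a,b,z in [((540,330),(655,320),.012),((130,305),(345,325),.042),((345,325),(378,105),.042)]:
    A=w(*a,z);B=w(*b,z);d=B-A;print(A,B,np.degrees(np.arctan2(d[1],d[0])))
obs=[(0,.4917,.0328),(0,.4972,.0414),(0,.491,.033),(0,.497,.041),(1,.5346,.1194),(1,.535,.1203),(2,.625,.129),(2,.6212,.1303),(3,.6755,.0572),(3,.6785,.0604),(4,.583,.0517),(4,.5871,.0453),(4,.5874,.0477),(4,.5851,.0448)]
def pr(k,v):
    if k>=4: return v[:2]
    a=v[2]+np.pi - k*np.radians(60)
    return v[:2]+.09*np.array([np.cos(a),np.sin(a)])
f=least_squares(lambda v:np.concatenate([pr(k,v)-o for k,*o in obs]),[.586,.047,0])
print(f.x,np.degrees(f.x[2]))
# overlay predicted rims
v=f.x; im=robot.read_camera("top")[:,:,::-1].copy(); im=cv2.resize(im,None,fx=4,fy=4)
for k in range(6):
    a=v[2]+np.pi-k*np.pi/3; c=v[:2]+.09*np.array([np.cos(a),np.sin(a)])
    t=np.linspace(0,2*np.pi,60)
    for rr in (.035,):
        P=np.stack([c[0]+rr*np.cos(t),c[1]+rr*np.sin(t),0*t+.059],1)
        cv2.polylines(im,[np.int32(proj("top",P)*4+1.5)],True,(255,0,255),1)
cv2.imwrite("pics/ov.png",im[660:1120,780:1200])
E
```

```text
[0.41852981 0.07868304 0.012     ] [ 0.42932486 -0.01918968  0.012     ] -83.70590046062306
[0.42966768 0.42038593 0.042     ] [0.41724289 0.23875957 0.042     ] -93.913422109552
[0.41724289 0.23875957 0.042     ] [0.6050497  0.22217392 0.042     ] -5.0468283377138325
[0.58584157 0.04740677 0.10774224] 6.173175439978868
```

View pics/ov.png

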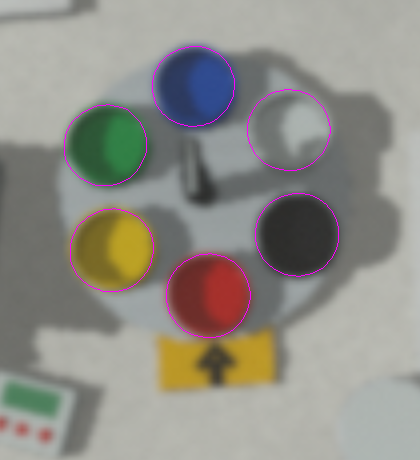

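```bash
python3 - <<'E'
from h import *
go([.591,-.2485,.25],-90)
E
```

```text
t 3.0 eef [ 0.3008 -0.6043  0.3027] tooly -63.54 zaxis [-0.  0. -1.] grip 0.0883 F [-0.4 -0.2 -0.2] j [-1.15  0.26  1.6  -0.    1.27 -0.04]
shift [ 418.4 -189.2   52.7] mm  turn [-0.    0.   26.46]
```

Request:
apply_moves(
  motion=[
    {"linear": [0.052, -0.0236, 0], "delta_rot": [0, 0, 0], "claw": 0.076},
    {"linear": [0.052, -0.0236, 0], "delta_rot": [0, 0, 0], "claw": 0.076},
    {"linear": [0.052, -0.0236, 0], "delta_rot": [0, 0, 0], "claw": 0.076},
    {"linear": [0.052, -0.0236, 0], "delta_rot": [0, 0, 0], "claw": 0.076},
    {"linear": [0.052, -0.0236, 0], "delta_rot": [0, 0, 0], "claw": 0.076},
    {"linear": [0.052, -0.0236, 0], "delta_rot": [0, 0, 0], "claw": 0.076},
    {"linear": [0.052, -0.0236, 0], "delta_rot": [0, 0, 0], "claw": 0.076},
    {"linear": [0.054, -0.0236, 0], "delta_rot": [0, 0, 0], "claw": 0.076},
    {"linear": [0, 0, 0.026], "delta_rot": [0, 0, 8.8], "claw": 0.076},
    {"linear": [0, 0, 0.026], "delta_rot": [0, 0, 8.8], "claw": 0.076},
    {"linear": [0, 0, 0], "delta_rot": [0, 0, 8.8], "claw": 0.076},
    {"linear": [0, 0, 0], "delta_rot": [0, 0, 0], "claw": 0.076},
  ],
  grip_force=15,
)

```text
clock: 4.5
eef_pos: [0.5908, -0.2489, 0.2503]
tool_rot: [-0.0, 1.0, 0.001, -0.0]
ft_force: [-0.1, -0.1, -0.2]
grip_width: 0.0761
```

```bash
python3 - <<'E'
from h import *
go([.591,-.2485,.25],-90)
snap("wrist","w1")
print(pos("wrist","jar_red"))
robot.read_camera("scene");print(pos("scene","jar_red"))
robot.read_camera("top");print(pos("top","jar_red"))
E
```

```text
t 4.5 eef [ 0.5908 -0.2489  0.2503] tooly -89.84 zaxis [-0.001  0.    -1.   ] grip 0.0761 F [-0.1 -0.1 -0.2] j [-0.44  0.24  1.74 -0.    1.17  1.13]
shift [ 0.2 -0.4  0.3] mm  turn [-0.02  0.03  0.16]
[([0.5499, -0.3491, 0.0], 0.9), ([0.5892, -0.2513, -0.0024], 0.71)]
[([0.5915, -0.248, -0.0018], 0.87), ([0.5542, -0.347, 0.0013], 0.7)]
[([0.5508, -0.3438, 0.0007], 0.48), ([0.5935, -0.248, 0.0045], 0.43), ([0.4443, -0.3613, -0.0039], 0.38)]
```

View pics/w1.png

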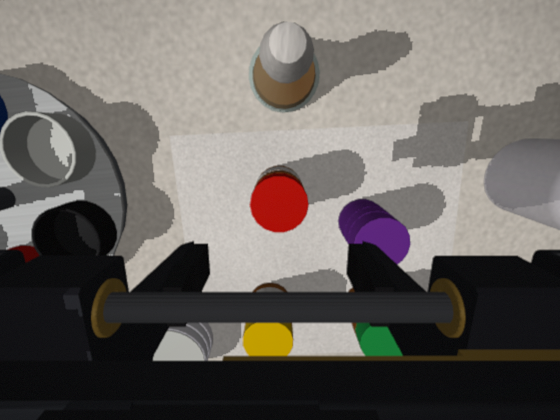

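Request:
apply_moves(
  motion=[
    {"linear": [0.0005, 0, 0.049], "delta_rot": [0, 0, 0], "claw": 0.076},
    {"linear": [0, 0, 0.049], "delta_rot": [0, 0, 0], "claw": 0.076},
    {"linear": [0, 0, 0.049], "delta_rot": [0, 0, 0], "claw": 0.076},
    {"linear": [0, 0, 0], "delta_rot": [0, 0, 0], "claw": 0.076},
    {"linear": [0, 0, 0], "delta_rot": [0, 0, 0], "claw": 0.05},
    {"linear": [0, 0, 0], "delta_rot": [0, 0, 0], "claw": 0.04},
    {"linear": [0, 0, 0], "delta_rot": [0, 0, 0], "claw": 0.04},
    {"linear": [0, 0, 0], "delta_rot": [0, 0, 0], "claw": 0.04},
    {"linear": [0, 0, 0], "delta_rot": [0, 0, 0], "claw": 0.04},
  ],
  grip_force=15,
)

```text
clock: 5.92
eef_pos: [0.5932, -0.2498, 0.1067]
tool_rot: [0.001, 1.0, 0.001, 0.002]
ft_force: [-0.5, 1.2, 7.2]
grip_width: 0.0537
```

```bash
python3 - <<'E'
from h import *
snap("scene","s2",(160,180,300,300),4)
go([.4963,.0377,.25],-83.8)
E
```

```text
t 5.97 eef [ 0.5932 -0.2498  0.1068] tooly -89.93 zaxis [ 0.005 -0.002 -1.   ] grip 0.0538 F [-0.5  0.3  7. ] j [-0.44  0.38  1.84  0.    0.92  1.13]
shift [ -95.9 -287.3 -144.3] mm  turn [ 0.14 -0.26 -6.13]
```

View pics/s2.png

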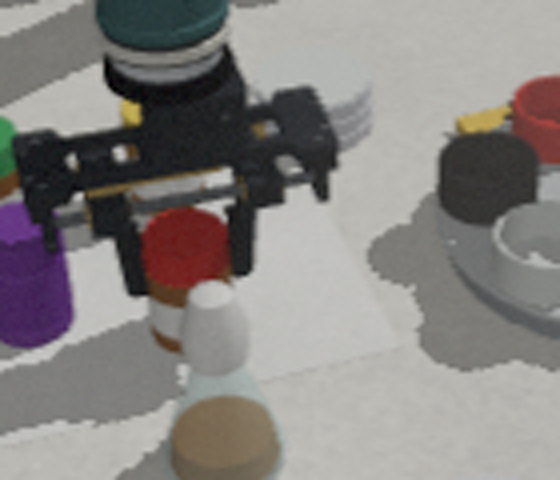

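Request:
apply_moves(
  motion=[
    {"linear": [0, 0, -0.015], "delta_rot": [0, 0, 0], "claw": 0.04},
    {"linear": [0, 0, 0], "delta_rot": [0, 0, 0], "claw": 0.04},
  ],
)

```text
clock: 6.22
eef_pos: [0.5922, -0.2494, 0.1206]
tool_rot: [0.001, 1.0, 0.001, 0.001]
ft_force: [0.2, -0.4, -1.8]
grip_width: 0.0535
```

```bash
python3 - <<'E'
from h import *
go([.4963,.0377,.25],-83.8)
snap("wrist","w3")
snap("scene","s3",(160,180,300,300),4)
E
```

```text
t 6.22 eef [ 0.5922 -0.2494  0.1206] tooly -89.94 zaxis [ 0.003 -0.001 -1.   ] grip 0.0535 F [ 0.2 -0.4 -1.8] j [-0.44  0.37  1.83  0.    0.94  1.13]
shift [ -95.3 -287.1 -130. ] mm  turn [ 0.08 -0.15 -6.14]
```

View pics/w3.png

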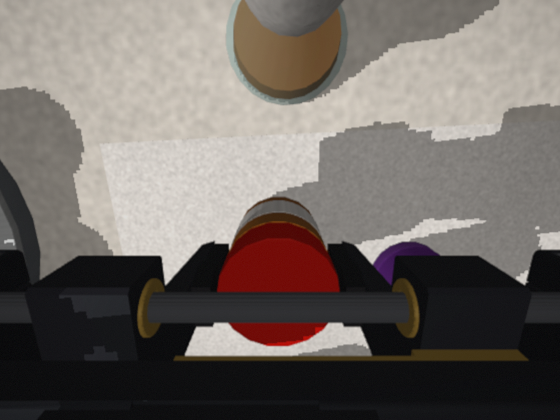

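View pics/s3.png

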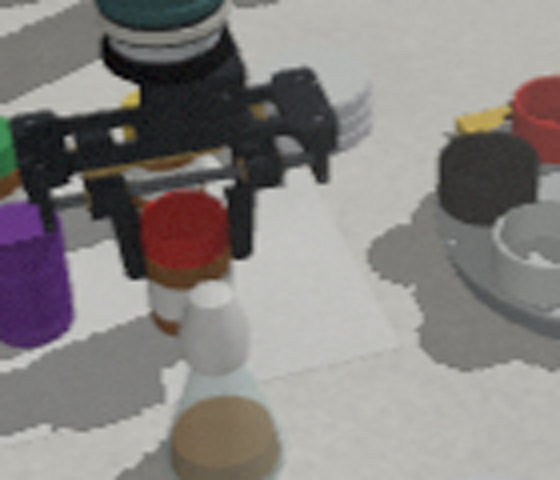

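Request:
apply_moves(
  motion=[
    {"linear": [0, 0, -0.06], "delta_rot": [0, 0, 0], "claw": 0.04},
    {"linear": [0, 0, -0.06], "delta_rot": [0, 0, 0], "claw": 0.04},
    {"linear": [-0.016, -0.048, 0], "delta_rot": [0, 0, 0], "claw": 0.04},
    {"linear": [-0.016, -0.048, 0], "delta_rot": [0, 0, 0], "claw": 0.04},
    {"linear": [-0.016, -0.048, 0], "delta_rot": [0, 0, 0], "claw": 0.04},
    {"linear": [-0.016, -0.048, 0], "delta_rot": [0, 0, 0], "claw": 0.04},
    {"linear": [-0.016, -0.048, 0], "delta_rot": [0, 0, 0], "claw": 0.04},
    {"linear": [-0.016, -0.048, 0], "delta_rot": [0, 0, 0], "claw": 0.04},
    {"linear": [0, 0, 0], "delta_rot": [0, 0, -6.1], "claw": 0.04},
    {"linear": [0, 0, 0], "delta_rot": [0, 0, 0], "claw": 0.04},
    {"linear": [0, 0, 0], "delta_rot": [0, 0, 0], "claw": 0.04},
  ],
)

```text
clock: 7.7
eef_pos: [0.495, 0.0385, 0.2384]
tool_rot: [0.0, 0.999, 0.053, -0.0]
ft_force: [0.7, 0.0, -2.9]
grip_width: 0.0537
```

```bash
python3 - <<'E'
from h import *
go([.4963,.0377,.20],-83.8)
snap("top","t4",(200,170,300,270),5)
snap("wrist","w4")
E
```

```text
t 7.7 eef [0.495  0.0385 0.2384] tooly -83.96 zaxis [-0.001 -0.    -1.   ] grip 0.0537 F [ 0.7  0.  -2.9] j [ 0.03 -0.02  2.05 -0.    1.12  1.49]
shift [ 1.3  1.  38.4] mm  turn [ 0.01  0.03 -0.16]
```

View pics/w4.png

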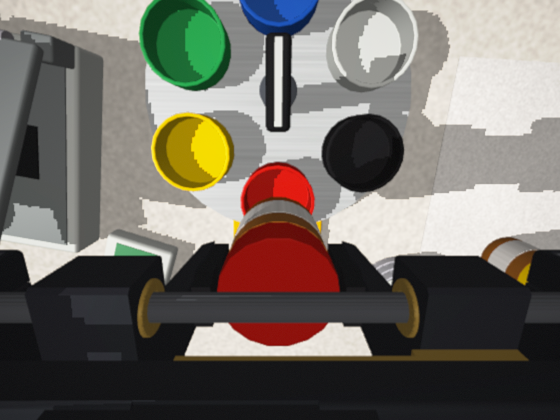

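```bash
python3 - <<'E'
from h import *
s=robot.state(); r=rot(s["tool_rot"])
par=robot.camera_params("wrist")
im=cv2.imread("pics/w4.png")
t=np.linspace(0,2*np.pi,100)
for ox,col in [(-.004,(255,0,0)),(0,(0,255,0)),(.004,(255,255,0))]:
    P=s["eef_pos"]+r.apply(np.stack([ox+.027*np.cos(t),.027*np.sin(t),0*t+.0287],1))
    p=proj("wrist",P,par); print(ox,p.min(0),p.max(0))
    cv2.polylines(im,[np.int32(p)],True,col,1)
cv2.imwrite("pics/o4.png",cv2.resize(im[180:380,180:380],None,fx=3,fy=3))
E
```

```text
-0.004 [214.84540576 242.99797401] [338.28222221 351.62582038]
0 [214.304291   233.89414892] [338.79634392 344.38821763]
0.004 [213.75384295 224.62411565] [339.31932991 337.03297154]
```

View pics/o4.png

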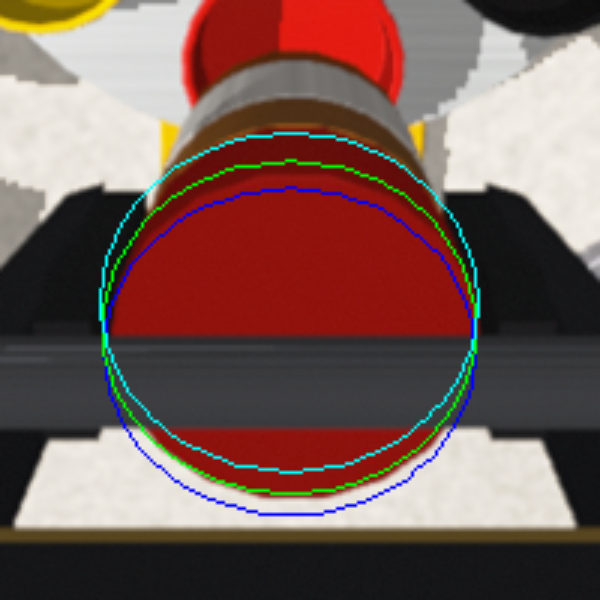

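Request:
apply_moves(
  motion=[
    {"linear": [0.0023, 0.001, 0.02], "delta_rot": [0, 0, 0], "claw": 0.04},
    {"linear": [0, 0, 0.025], "delta_rot": [0, 0, 0], "claw": 0.04},
    {"linear": [0, 0, 0.02], "delta_rot": [0, 0, 0], "claw": 0.04},
    {"linear": [0, 0, 0.01], "delta_rot": [0, 0, 0], "claw": 0.04},
    {"linear": [0, 0, 0], "delta_rot": [0, 0, 0], "claw": 0.04},
  ],
)

```text
clock: 8.43
eef_pos: [0.4971, 0.0377, 0.1631]
tool_rot: [-0.0, 0.999, 0.053, -0.001]
ft_force: [0.5, 0.1, -0.3]
grip_width: 0.0539
```

```bash
python3 - <<'E'
from h import *
go([.4973,.0378,.1387],-83.8)
snap("wrist","w5")
snap("scene","s5",(240,160,400,260),5)
E
```

```text
t 8.43 eef [0.4971 0.0377 0.1631] tooly -83.9 zaxis [-0.002 -0.    -1.   ] grip 0.0539 F [ 0.5  0.1 -0.3] j [ 0.03  0.07  2.11 -0.    0.97  1.49]
shift [ 0.2 -0.  24.4] mm  turn [-0.01  0.1  -0.1 ]
```

View pics/w5.png

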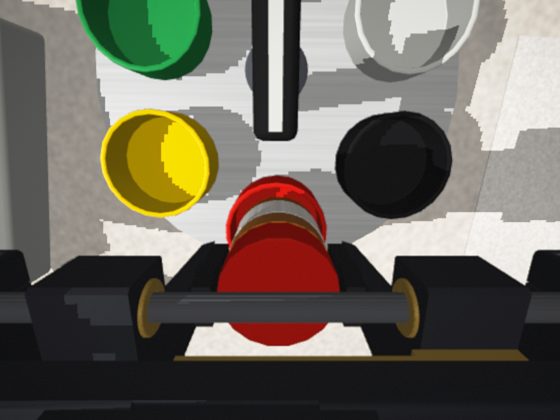

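View pics/s5.png

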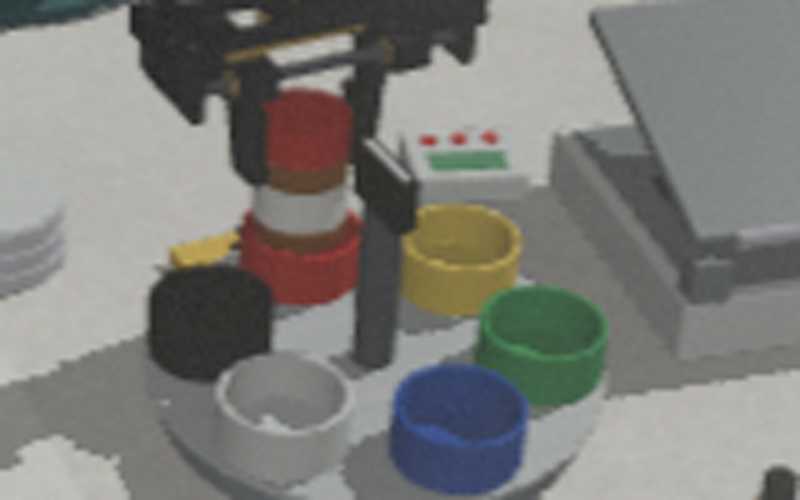

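Request:
apply_moves(
  motion=[
    {"linear": [0, 0, 0.01], "delta_rot": [0, 0, 0], "claw": 0.04},
    {"linear": [0, 0, 0.01], "delta_rot": [0, 0, 0], "claw": 0.04},
    {"linear": [0, 0, 0.004], "delta_rot": [0, 0, 0], "claw": 0.04},
    {"linear": [0, 0, 0], "delta_rot": [0, 0, 0], "claw": 0.04},
    {"linear": [0, 0, 0], "delta_rot": [0, 0, 0], "claw": 0.04},
  ],
)

```text
clock: 9.15
eef_pos: [0.4975, 0.0382, 0.1397]
tool_rot: [-0.0, 0.999, 0.054, 0.0]
ft_force: [-0.3, -0.7, -1.9]
grip_width: 0.0534
```

Request:
apply_moves(
  motion=[
    {"linear": [0, 0, 0.002], "delta_rot": [0, 0, 0], "claw": 0.04},
    {"linear": [0, 0, 0], "delta_rot": [0, 0, 0], "claw": 0.04},
  ],
)

```text
clock: 9.4
eef_pos: [0.4978, 0.0381, 0.1387]
tool_rot: [0.0, 0.999, 0.054, 0.0]
ft_force: [-2.9, -0.8, 4.9]
grip_width: 0.0535
```

Seated (upward force 4.9 N). Release and rise.

Request:
apply_moves(
  motion=[
    {"linear": [0, 0, -0.001], "delta_rot": [0, 0, 0], "claw": 0.066},
    {"linear": [0, 0, 0], "delta_rot": [0, 0, 0], "claw": 0.066},
    {"linear": [0, 0, 0], "delta_rot": [0, 0, 0], "claw": 0.066},
    {"linear": [0, 0, 0], "delta_rot": [0, 0, 0], "claw": 0.066},
    {"linear": [0, 0, -0.03], "delta_rot": [0, 0, 0], "claw": 0.066},
    {"linear": [0, 0, -0.06], "delta_rot": [0, 0, 0], "claw": 0.066},
    {"linear": [0, 0, -0.055], "delta_rot": [0, 0, 0], "claw": 0.066},
    {"linear": [0, 0, 0], "delta_rot": [0, 0, 0], "claw": 0.066},
  ],
)

```text
clock: 10.4
eef_pos: [0.5005, 0.0382, 0.2896]
tool_rot: [0.0, 0.999, 0.054, 0.006]
ft_force: [0.0, -0.8, -0.8]
grip_width: 0.0657
```

```bash
python3 - <<'E'
from h import *
go([.5858,.0474,.25],-83.8)
print(proj("wrist",[[.4963,.0377,.11]]))
snap("wrist","w6")
snap("scene","s6",(240,160,400,260),5)
E
```

```text
t 10.4 eef [0.5005 0.0382 0.2896] tooly -83.84 zaxis [ 0.011  0.    -1.   ] grip 0.0657 F [ 0.  -0.8 -0.8] j [ 0.03 -0.06  1.99  0.    1.21  1.49]
shift [85.3  0.  40.6] mm  turn [ 0.05 -0.64 -0.04]
[[276.98444567 210.86680155]]
```

View pics/w6.png

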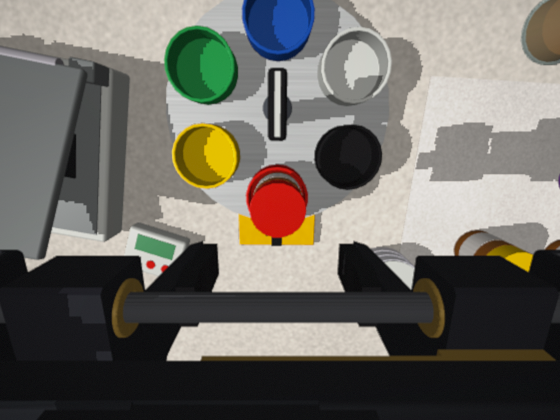

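View pics/s6.png

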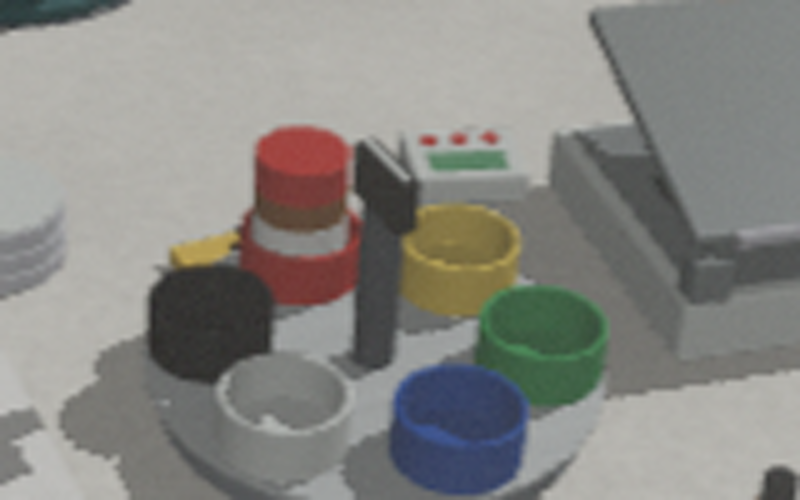

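Request:
apply_moves(
  motion=[
    {"linear": [0.0425, 0, 0], "delta_rot": [0, 0, 0], "claw": 0.05},
    {"linear": [0.0425, 0, 0], "delta_rot": [0, 0, 0], "claw": 0.05},
    {"linear": [0, 0, 0.034], "delta_rot": [0, 0, 0], "claw": 0.05},
    {"linear": [0, 0, 0], "delta_rot": [0, 0, 0], "claw": 0.05},
  ],
)

```text
clock: 11.0
eef_pos: [0.5788, 0.0471, 0.2439]
tool_rot: [-0.0, 0.999, 0.054, -0.006]
ft_force: [-0.9, 0.7, -0.7]
grip_width: 0.0499
```

```bash
python3 - <<'E'
from h import *
go([.5858,.0474,.186],-83.8)
E
```

```text
t 11.0 eef [0.5788 0.0471 0.2439] tooly -83.84 zaxis [-0.011 -0.    -1.   ] grip 0.0499 F [-0.9  0.7 -0.7] j [0.04 0.14 1.87 0.   1.15 1.5 ]
shift [ 7.6  0.5 57.8] mm  turn [-0.05  0.65 -0.04]
```

Request:
apply_moves(
  motion=[
    {"linear": [0, 0, 0.025], "delta_rot": [0, 0, 0], "claw": 0.05},
    {"linear": [0, 0, 0], "delta_rot": [0, 0, 0], "claw": 0.05},
    {"linear": [0, 0, 0], "delta_rot": [0, 0, 0], "claw": 0.05},
    {"linear": [0, 0, 0], "delta_rot": [0, 0, 0], "claw": 0.05},
  ],
)

```text
clock: 11.5
eef_pos: [0.5825, 0.0472, 0.2261]
tool_rot: [0.0, 0.999, 0.054, 0.001]
ft_force: [-0.1, -0.7, -0.0]
grip_width: 0.0497
```

```bash
python3 - <<'E'
from h import *
go([.5858,.0474,.186],-83.8)
E
```

```text
t 11.5 eef [0.5825 0.0472 0.2261] tooly -83.84 zaxis [ 0.002  0.    -1.   ] grip 0.0497 F [-0.1 -0.7 -0. ] j [0.04 0.15 1.88 0.   1.1  1.5 ]
shift [ 3.3  0.2 40.1] mm  turn [ 0.01 -0.11 -0.04]
```

Request:
apply_moves(
  motion=[
    {"linear": [0.0033, 0, 0.02], "delta_rot": [0, 0, 0], "claw": 0.05},
    {"linear": [0, 0, 0.02], "delta_rot": [0, 0, 0], "claw": 0.05},
    {"linear": [0, 0, 0], "delta_rot": [0, 0, 0], "claw": 0.05},
    {"linear": [0, 0, 0], "delta_rot": [0, 0, 0], "claw": 0.03},
    {"linear": [0, 0, 0], "delta_rot": [0, 0, 0], "claw": 0.01},
    {"linear": [0, 0, 0], "delta_rot": [0, 0, 0], "claw": 0.01},
    {"linear": [0, 0, 0], "delta_rot": [0, 0, 0], "claw": 0.01},
    {"linear": [0, 0, 0], "delta_rot": [0, 0, 0], "claw": 0.01},
  ],
  grip_force=25,
)

```text
clock: 12.5
eef_pos: [0.5856, 0.0478, 0.1854]
tool_rot: [-0.0, 0.999, 0.054, 0.001]
ft_force: [-0.8, 1.3, 1.7]
grip_width: 0.0221
```

Request:
apply_moves(
  motion=[
    {"linear": [0, 0, 0], "delta_rot": [0, 0, 0], "claw": 0.01},
    {"linear": [0, 0, 0], "delta_rot": [0, 0, 0], "claw": 0.01},
  ],
)

```text
clock: 12.75
eef_pos: [0.5857, 0.0478, 0.1854]
tool_rot: [-0.0, 0.999, 0.054, 0.001]
ft_force: [0.6, 2.2, 4.3]
grip_width: 0.022
```

Request:
apply_moves(
  motion=[
    {"linear": [0, 0, 0], "delta_rot": [0, 0, 0], "claw": 0.04},
    {"linear": [0, 0, 0], "delta_rot": [0, 0, 0], "claw": 0.04},
    {"linear": [0, 0, -0.005], "delta_rot": [0, 0, 0], "claw": 0.04},
    {"linear": [0, 0, 0], "delta_rot": [0, 0, 0], "claw": 0.04},
    {"linear": [0, 0, 0], "delta_rot": [0, 0, 0], "claw": 0.01},
    {"linear": [0, 0, 0], "delta_rot": [0, 0, 0], "claw": 0.01},
    {"linear": [0, 0, 0], "delta_rot": [0, 0, 0], "claw": 0.01},
    {"linear": [0, 0, 0], "delta_rot": [0, 0, 0], "claw": 0.01},
    {"linear": [0, 0, 0], "delta_rot": [0, 0, 0], "claw": 0.01},
  ],
)

```text
clock: 13.88
eef_pos: [0.5852, 0.0478, 0.1897]
tool_rot: [-0.0, 0.999, 0.054, -0.0]
ft_force: [-0.3, 1.1, -0.3]
grip_width: 0.0137
```

```bash
python3 - <<'E'
from h import *
print(robot.tip_reach)
go([.5858,.0474,.186],-83.8)
snap("scene","s7",(240,100,400,260),4)
E
```

```text
0.064
t 13.88 eef [0.5852 0.0478 0.1897] tooly -83.84 zaxis [-0.  0. -1.] grip 0.0137 F [-0.3  1.1 -0.3] j [0.04 0.2  1.91 0.   1.04 1.5 ]
shift [0.6 0.5 3.7] mm  turn [-0.02  0.01 -0.04]
```

View pics/s7.png

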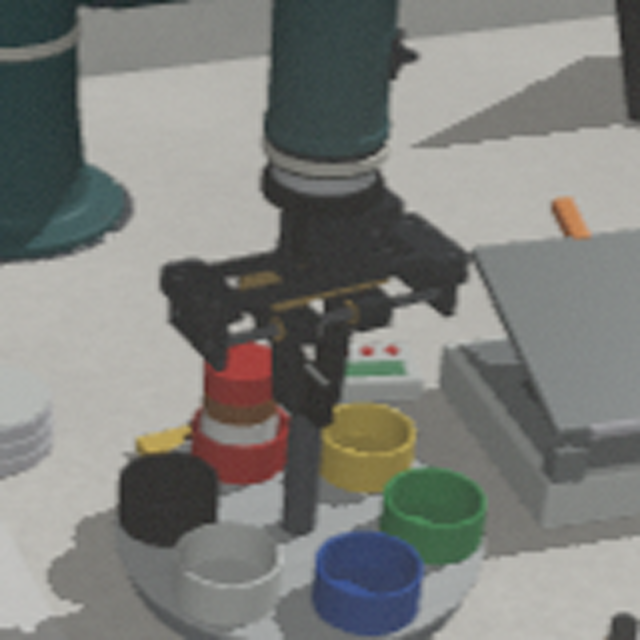

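Request:
apply_moves(
  motion=[
    {"linear": [0, 0, 0], "delta_rot": [0, 0, -10], "claw": 0.01},
    {"linear": [0, 0, 0], "delta_rot": [0, 0, -10], "claw": 0.01},
    {"linear": [0, 0, 0], "delta_rot": [0, 0, -10], "claw": 0.01},
    {"linear": [0, 0, 0], "delta_rot": [0, 0, -10], "claw": 0.01},
    {"linear": [0, 0, 0], "delta_rot": [0, 0, -10], "claw": 0.01},
    {"linear": [0, 0, 0], "delta_rot": [0, 0, -10], "claw": 0.01},
    {"linear": [0, 0, 0], "delta_rot": [0, 0, 0], "claw": 0.01},
    {"linear": [0, 0, 0], "delta_rot": [0, 0, 0], "claw": 0.01},
    {"linear": [0, 0, 0], "delta_rot": [0, 0, 0], "claw": 0.04},
    {"linear": [0, 0, 0], "delta_rot": [0, 0, 0], "claw": 0.04},
    {"linear": [0, 0, 0], "delta_rot": [0, 0, 0], "claw": 0.04},
  ],
)

```text
clock: 15.3
eef_pos: [0.585, 0.0478, 0.1897]
tool_rot: [-0.0, 0.838, 0.546, -0.0]
ft_force: [0.8, -0.0, 0.5]
grip_width: 0.0394
```

```bash
python3 - <<'E'
from h import *
go([.447,-.241,.25],-90)
snap("scene","s8",(240,100,400,260),4)
print(pos("scene","jar_yellow"))
E
```

```text
t 15.3 eef [0.585  0.0478 0.1897] tooly -23.88 zaxis [-0.  0. -1.] grip 0.0394 F [ 0.8 -0.   0.5] j [0.04 0.19 1.91 0.   1.04 0.46]
shift [-320.    -9.3  -60.3] mm  turn [-2.000e-02  1.000e-02  6.612e+01]
[([0.4491, -0.2408, 0.0009], 0.61)]
```

View pics/s8.png

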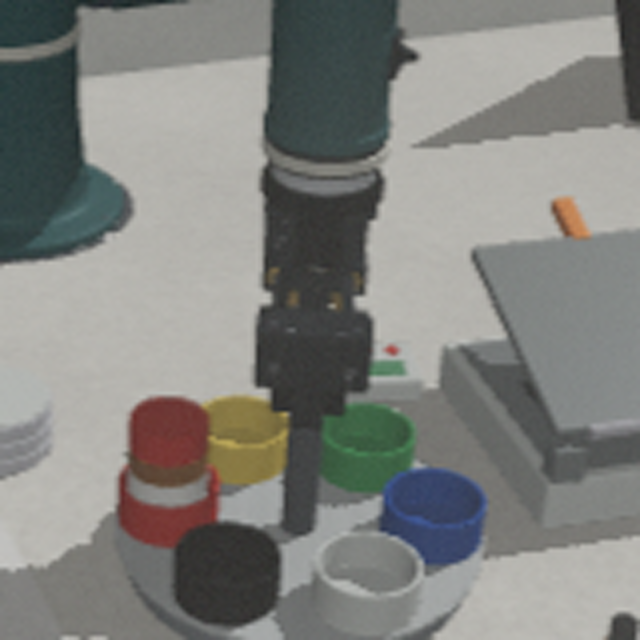

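Request:
apply_moves(
  motion=[
    {"linear": [0, 0, -0.06], "delta_rot": [0, 0, 0], "claw": 0.076},
    {"linear": [-0.053, -0.0015, 0], "delta_rot": [0, 0, 0], "claw": 0.076},
    {"linear": [-0.053, -0.0015, 0], "delta_rot": [0, 0, 0], "claw": 0.076},
    {"linear": [-0.053, -0.0015, 0], "delta_rot": [0, 0, 0], "claw": 0.076},
    {"linear": [-0.053, -0.0015, 0], "delta_rot": [0, 0, 0], "claw": 0.076},
    {"linear": [-0.053, -0.0015, 0], "delta_rot": [0, 0, 0], "claw": 0.076},
    {"linear": [-0.055, -0.0015, 0], "delta_rot": [0, 0, 0], "claw": 0.076},
  ],
)

```text
clock: 16.27
eef_pos: [0.4468, -0.2427, 0.25]
tool_rot: [0.0, 0.838, 0.546, 0.0]
ft_force: [0.1, -0.1, -0.3]
grip_width: 0.0761
```

Request:
apply_moves(
  motion=[
    {"linear": [0, 0, 0], "delta_rot": [0, 0, 9.4], "claw": 0.076},
    {"linear": [0, 0, 0], "delta_rot": [0, 0, 9.4], "claw": 0.076},
    {"linear": [0, 0, 0], "delta_rot": [0, 0, 9.4], "claw": 0.076},
    {"linear": [0, 0, 0], "delta_rot": [0, 0, 9.4], "claw": 0.076},
    {"linear": [0, 0, 0], "delta_rot": [0, 0, 9.4], "claw": 0.076},
    {"linear": [0, 0, 0], "delta_rot": [0, 0, 9.4], "claw": 0.076},
    {"linear": [0, 0, 0], "delta_rot": [0, 0, 9.7], "claw": 0.076},
    {"linear": [0, 0, 0], "delta_rot": [0, 0, 0], "claw": 0.076},
    {"linear": [0, 0, 0], "delta_rot": [0, 0, 0], "claw": 0.076},
  ],
  grip_force=15,
)

```text
clock: 17.4
eef_pos: [0.4476, -0.2414, 0.2497]
tool_rot: [-0.0, 1.0, 0.002, -0.0]
ft_force: [-0.2, -1.2, 1.0]
grip_width: 0.0761
```

```bash
python3 - <<'E'
from h import *
for c in ("scene","top","wrist"):
    im=snap(c,"y_"+c); print(c,pos(c,"jar_yellow"))
go([.4475,-.241,.113],-90)
E
```

```text
scene [([0.4482, -0.2387, -0.0016], 0.94)]
top [([0.4407, -0.2407, 0.0028], 0.59)]
wrist [([0.4434, -0.2396, 0.0003], 0.64)]
t 17.7 eef [ 0.4476 -0.2415  0.2497] tooly -89.91 zaxis [-0. -0. -1.] grip 0.0758 F [ 0.8 -0.1  0.8] j [-0.54 -0.01  2.01 -0.    1.14  1.03]
shift [-1.000e-01 -5.000e-01  1.367e+02] mm  turn [0.   0.   0.09]
```

View pics/y_wrist.png

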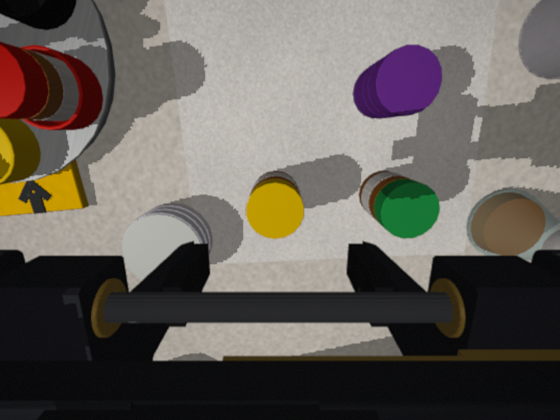

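View pics/y_top.png

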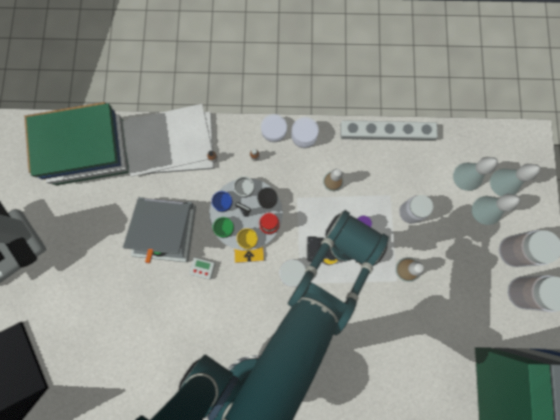

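```bash
cat >> h.py <<'E'
HSV={"red":[((0,120,60),(8,255,255)),((172,120,60),(180,255,255))],"yellow":[((20,120,60),(32,255,255))],"green":[((55,80,40),(85,255,255))],"orange":[((8,150,80),(19,255,255))]}
def cap(color,z=.078,near=None,c="wrist"):
    im=robot.read_camera(c); h=cv2.cvtColor(im,cv2.COLOR_RGB2HSV); m=0
    for lo,hi in HSV[color]: m=m|cv2.inRange(h,lo,hi)
    n,l,st,ce=cv2.connectedComponentsWithStats(m)
    for i in range(1,n):
        if st[i,4]>150: 
            x,y,w,hh,a=st[i]; print(color,"box",x,y,w,hh,"area",a,"ctr",np.round(ce[i],1),"->",np.round(ray(c,x+w/2-.5,y+hh/2-.5,z),4))
E
python3 -c "
from h import *
cap('yellow')"
```

```text
yellow box 0 119 40 97 area 2995 ctr [ 15.9 164.9] -> [ 0.4835 -0.0157  0.078 ]
yellow box 33 160 55 52 area 1655 ctr [ 63.5 189.4] -> [ 0.467  -0.0478  0.078 ]
yellow box 246 179 58 60 area 2722 ctr [274.6 208.4] -> [ 0.4459 -0.2391  0.078 ]
yellow box 91 282 17 55 area 295 ctr [ 96.6 310.9] -> [ 0.3405 -0.0618  0.078 ]
yellow box 449 282 16 55 area 288 ctr [458.9 311.5] -> [ 0.3408 -0.4228  0.078 ]
```

Request:
apply_moves(
  motion=[
    {"linear": [-0.001, -0.002, 0.045], "delta_rot": [0, 0, 0], "claw": 0.076},
    {"linear": [0, 0, 0.046], "delta_rot": [0, 0, 0], "claw": 0.076},
    {"linear": [0, 0, 0.046], "delta_rot": [0, 0, 0], "claw": 0.076},
    {"linear": [0, 0, 0], "delta_rot": [0, 0, 0], "claw": 0.076},
    {"linear": [0, 0, 0], "delta_rot": [0, 0, 0], "claw": 0.076},
  ],
)

```text
clock: 18.38
eef_pos: [0.4475, -0.24, 0.114]
tool_rot: [0.0, 1.0, 0.001, 0.001]
ft_force: [0.7, -0.3, 0.3]
grip_width: 0.0759
```

Request:
apply_moves(
  motion=[
    {"linear": [0, 0, 0], "delta_rot": [0, 0, 0], "claw": 0.05},
    {"linear": [0, 0, 0], "delta_rot": [0, 0, 0], "claw": 0.04},
    {"linear": [0, 0, 0], "delta_rot": [0, 0, 0], "claw": 0.04},
    {"linear": [0, 0, 0], "delta_rot": [0, 0, 0], "claw": 0.04},
    {"linear": [0, 0, 0], "delta_rot": [0, 0, 0], "claw": 0.04},
  ],
)

```text
clock: 19.0
eef_pos: [0.4476, -0.2399, 0.1143]
tool_rot: [0.001, 1.0, 0.0, 0.001]
ft_force: [-0.7, 1.5, 5.9]
grip_width: 0.0538
```

Request:
apply_moves(
  motion=[
    {"linear": [0, 0, -0.02], "delta_rot": [0, 0, 0], "claw": 0.04},
    {"linear": [0, 0, -0.05], "delta_rot": [0, 0, 0], "claw": 0.04},
    {"linear": [0, 0, -0.06], "delta_rot": [0, 0, 0], "claw": 0.04},
    {"linear": [0.0083, -0.0463, 0], "delta_rot": [0, 0, 0], "claw": 0.04},
    {"linear": [0.0083, -0.0463, 0], "delta_rot": [0, 0, 0], "claw": 0.04},
    {"linear": [0.0083, -0.0463, 0], "delta_rot": [0, 0, 0], "claw": 0.04},
    {"linear": [0.0083, -0.0463, 0], "delta_rot": [0, 0, 0], "claw": 0.04},
    {"linear": [0.0083, -0.0463, 0], "delta_rot": [0, 0, 0], "claw": 0.04},
    {"linear": [0.0083, -0.0463, 0], "delta_rot": [0, 0, 0], "claw": 0.04},
    {"linear": [0, 0, 0], "delta_rot": [0, 0, -6.1], "claw": 0.04},
    {"linear": [0, 0, 0], "delta_rot": [0, 0, 0], "claw": 0.04},
    {"linear": [0, 0, 0], "delta_rot": [0, 0, 0], "claw": 0.04},
  ],
)

```text
clock: 20.5
eef_pos: [0.4959, 0.038, 0.2425]
tool_rot: [0.0, 0.999, 0.053, -0.0]
ft_force: [-0.7, 0.0, -1.0]
grip_width: 0.0537
```

```bash
cat >> h.py <<'E'
def heldover(name,tz):
    s=robot.state(); r=rot(s["tool_rot"]); par=robot.camera_params("wrist")
    im=robot.read_camera("wrist")[:,:,::-1].copy(); t=np.linspace(0,2*np.pi,100)
    for ox,col in [(-.004,(255,0,0)),(0,(0,255,0)),(.004,(255,255,0))]:
        P=s["eef_pos"]+r.apply(np.stack([ox+.027*np.cos(t),.027*np.sin(t),0*t+tz],1))
        p=proj("wrist",P,par); cv2.polylines(im,[np.int32(p)],True,col,1)
    cv2.imwrite(f"pics/{name}.png",cv2.resize(im[120:380,150:410],None,fx=2.3,fy=2.3))
E
python3 - <<'E'
from h import *
go([.4963,.0377,.146],-83.8)
heldover("o9",.1143-.078)
snap("scene","s9",(240,100,400,260),4)
E
```

```text
t 20.5 eef [0.4959 0.038  0.2425] tooly -83.96 zaxis [-0. -0. -1.] grip 0.0537 F [-0.7  0.  -1. ] j [ 0.03 -0.03  2.04 -0.    1.13  1.49]
shift [ 0.4  0.4 96.5] mm  turn [ 0.01  0.03 -0.16]
```

View pics/o9.png

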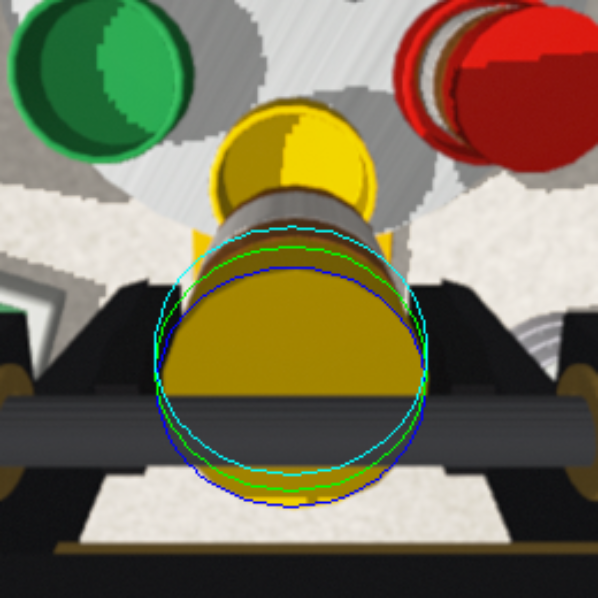

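View pics/s9.png

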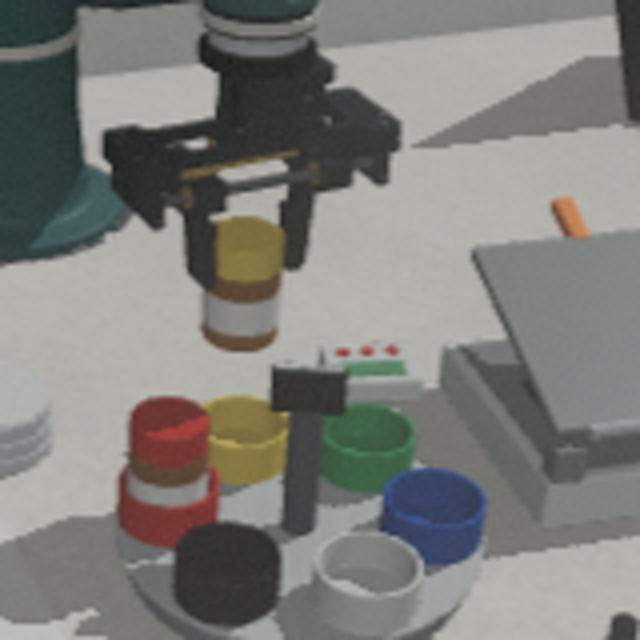

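Request:
apply_moves(
  motion=[
    {"linear": [0.0034, 0.0004, 0.02], "delta_rot": [0, 0, 0], "claw": 0.04},
    {"linear": [0, 0, 0.025], "delta_rot": [0, 0, 0], "claw": 0.04},
    {"linear": [0, 0, 0.02], "delta_rot": [0, 0, 0], "claw": 0.04},
    {"linear": [0, 0, 0], "delta_rot": [0, 0, 0], "claw": 0.04},
    {"linear": [0, 0, 0], "delta_rot": [0, 0, 0], "claw": 0.04},
  ],
)

```text
clock: 21.22
eef_pos: [0.5001, 0.038, 0.1785]
tool_rot: [0.0, 0.999, 0.053, 0.0]
ft_force: [0.1, -0.5, -1.4]
grip_width: 0.0536
```

```bash
cat >> h.py <<'E'
def botover(name,off,ctr=(.4963,.0377)):
    # overlay jar bottom circle (pink, at tool offset) and cup rim inner circle on scene camera and wrist
    s=robot.state(); r=rot(s["tool_rot"]); t=np.linspace(0,2*np.pi,100)
    J=s["eef_pos"]+r.apply(np.stack([off[0]+.027*np.cos(t),off[1]+.027*np.sin(t),0*t+off[2]],1))
    C=np.stack([ctr[0]+.0315*np.cos(t),ctr[1]+.0315*np.sin(t),0*t+.059],1)
    for c in ("scene","wrist"):
        par=robot.camera_params(c); im=cv2.resize(robot.read_camera(c)[:,:,::-1],None,fx=4,fy=4,interpolation=cv2.INTER_CUBIC)
        for Q,col in ((J,(255,0,255)),(C,(255,255,0))):
            p=proj(c,Q,par); cv2.polylines(im,[np.int32(p*4+1.5)],True,col,1)
        x,y=np.int32(proj(c,[[ctr[0],ctr[1],.08]],par)[0]*4); x=max(x,300);y=max(y,250)
        cv2.imwrite(f"pics/{name}_{c}.png",im[y-250:y+250,x-300:x+300])
E
python3 - <<'E'
from h import *
go([.4993,.0377,.146],-83.8)
botover("b10",(-.003,0,.1143))
E
```

```text
t 21.23 eef [0.5001 0.038  0.1785] tooly -83.9 zaxis [ 0.001  0.    -1.   ] grip 0.0536 F [ 0.1 -0.5 -1.4] j [0.03 0.05 2.09 0.   1.   1.49]
shift [-0.8  0.2 32.5] mm  turn [ 0.   -0.06 -0.1 ]
```

View pics/b10_scene.png

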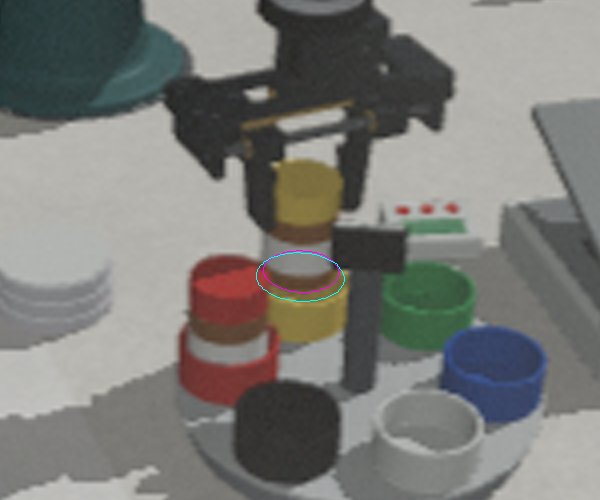

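View pics/b10_wrist.png

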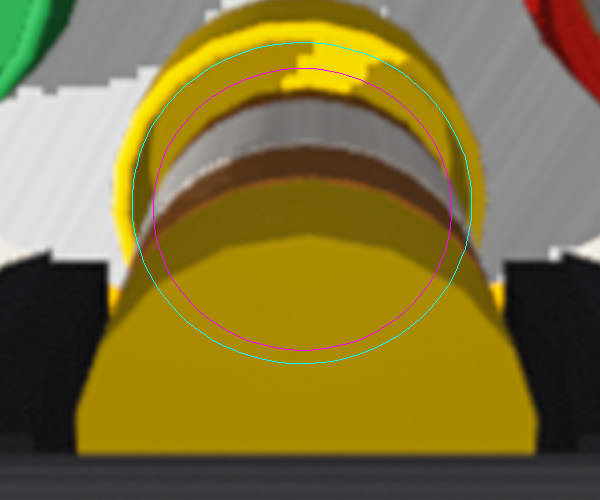

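```bash
python3 - <<'E'
from h import *
s=robot.state(); par=robot.camera_params("wrist")
x,y=np.int32(proj("wrist",[[.4963,.0377,.08]],par)[0]*4); x=max(x,300);y=max(y,250); ox,oy=x-300,y-250
b=s["eef_pos"][2]-.1143
print(s["eef_pos"],ox,oy)
for nm,px,py,z in [("captop",305,237,b+.078),("capbot",305,178,b+.056),("bottom",305,96,b),("cup inner",310,44,.059),("cup outer",310,20,.059)]:
    w=ray("wrist",(px+ox-1.5)/4,(py+oy-1.5)/4,z,par); print(nm,np.round(w,4),"ctr x if r=.027",round(w[0]-.027,4))
E
```

```text
[0.50049401 0.03816778 0.17900065] 807 714
captop [0.523  0.0401 0.1427] ctr x if r=.027 0.496
capbot [0.5226 0.0401 0.1207] ctr x if r=.027 0.4956
bottom [0.5194 0.0397 0.0647] ctr x if r=.027 0.4924
cup inner [0.5276 0.0397 0.059 ] ctr x if r=.027 0.5006
cup outer [0.5319 0.0401 0.059 ] ctr x if r=.027 0.5049
```

```bash
python3 - <<'E'
from h import *
snap("wrist","w11",(180,120,370,320),4)
E
```

```text
(no output)
```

View pics/w11.png

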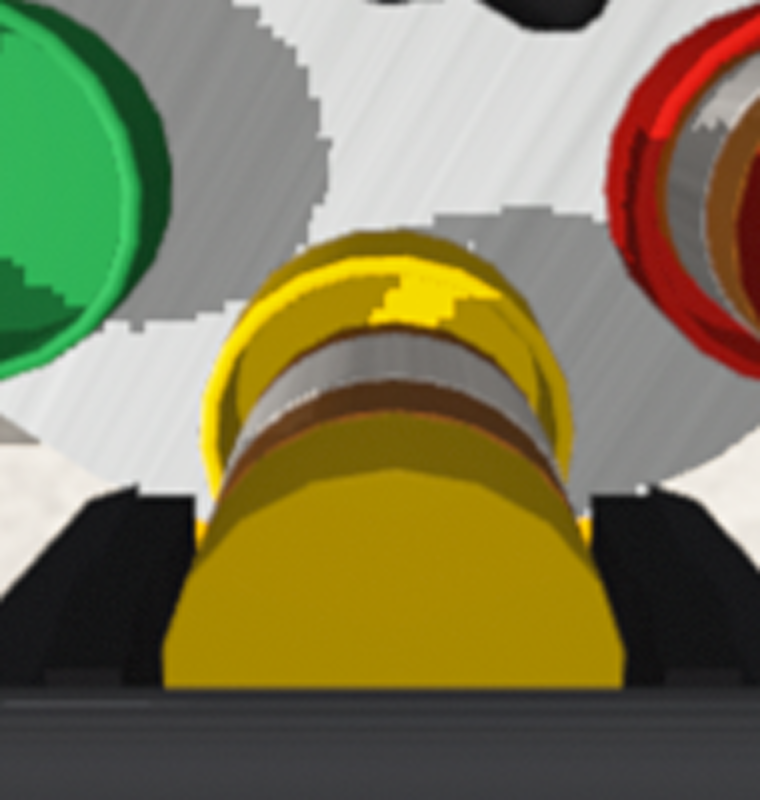

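Request:
apply_moves(
  motion=[
    {"linear": [0.0038, -0.001, 0], "delta_rot": [0, 0, 0], "claw": 0.04},
    {"linear": [0, 0, 0.006], "delta_rot": [0, 0, 0], "claw": 0.04},
    {"linear": [0, 0, 0.007], "delta_rot": [0, 0, 0], "claw": 0.04},
    {"linear": [0, 0, 0], "delta_rot": [0, 0, 0], "claw": 0.04},
  ],
)

```text
clock: 21.88
eef_pos: [0.5024, 0.0398, 0.1635]
tool_rot: [-0.0, 0.999, 0.054, -0.001]
ft_force: [-0.1, 0.0, -2.1]
grip_width: 0.0535
```

```bash
python3 - <<'E'
from h import *
go([.4993,.0377,.146],-83.8)
snap("wrist","w12",(180,120,370,320),4)
E
```

```text
t 21.88 eef [0.5024 0.0398 0.1635] tooly -83.84 zaxis [-0.002 -0.    -1.   ] grip 0.0535 F [-0.1  0.  -2.1] j [ 0.03  0.08  2.1  -0.    0.97  1.49]
shift [-3.3  1.7 17.5] mm  turn [-0.01  0.13 -0.04]
```

View pics/w12.png

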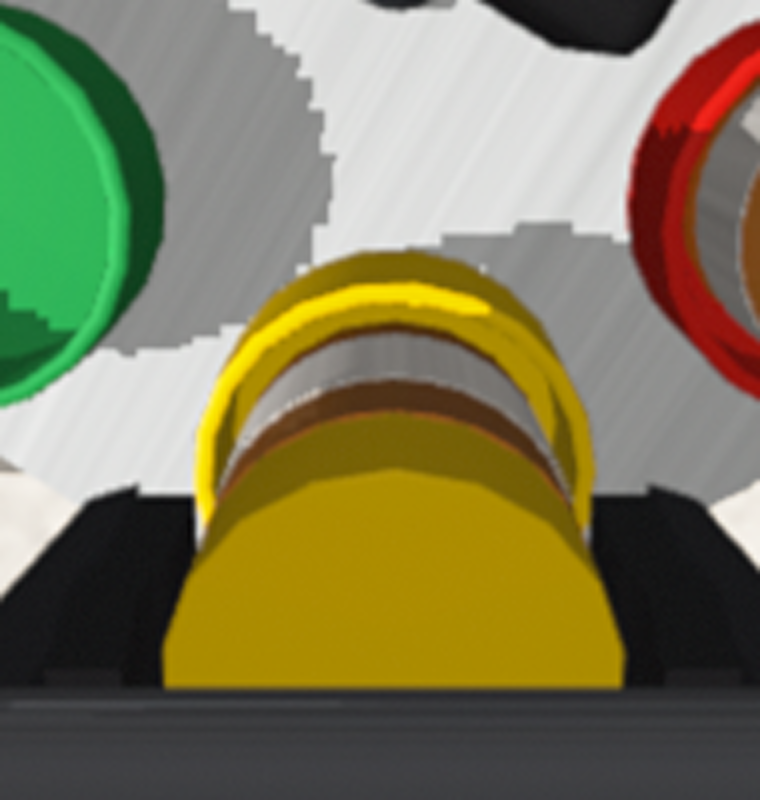

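Request:
apply_moves(
  motion=[
    {"linear": [0, 0, 0.008], "delta_rot": [0, 0, 0], "claw": 0.04},
    {"linear": [0, 0, 0.006], "delta_rot": [0, 0, 0], "claw": 0.04},
    {"linear": [0, 0, 0.003], "delta_rot": [0, 0, 0], "claw": 0.04},
    {"linear": [0, 0, 0], "delta_rot": [0, 0, 0], "claw": 0.04},
    {"linear": [0, 0, 0], "delta_rot": [0, 0, 0], "claw": 0.04},
  ],
)

```text
clock: 22.55
eef_pos: [0.5034, 0.0398, 0.1478]
tool_rot: [0.0, 0.999, 0.054, 0.0]
ft_force: [0.0, -0.0, -1.6]
grip_width: 0.0535
```

Request:
apply_moves(
  motion=[
    {"linear": [0, 0, 0.002], "delta_rot": [0, 0, 0], "claw": 0.04},
    {"linear": [0, 0, 0], "delta_rot": [0, 0, 0], "claw": 0.04},
    {"linear": [0, 0, 0], "delta_rot": [0, 0, 0], "claw": 0.04},
  ],
)

```text
clock: 22.92
eef_pos: [0.5036, 0.0398, 0.1466]
tool_rot: [0.0, 0.999, 0.054, 0.0]
ft_force: [-3.2, 0.4, 5.6]
grip_width: 0.0541
```

Request:
apply_moves(
  motion=[
    {"linear": [0, 0, -0.001], "delta_rot": [0, 0, 0], "claw": 0.064},
    {"linear": [0, 0, 0], "delta_rot": [0, 0, 0], "claw": 0.064},
    {"linear": [0, 0, 0], "delta_rot": [0, 0, 0], "claw": 0.064},
    {"linear": [0, 0, 0], "delta_rot": [0, 0, 0], "claw": 0.064},
    {"linear": [0, 0, -0.03], "delta_rot": [0, 0, 0], "claw": 0.064},
    {"linear": [0, 0, -0.06], "delta_rot": [0, 0, 0], "claw": 0.064},
    {"linear": [0, 0, -0.045], "delta_rot": [0, 0, 0], "claw": 0.064},
    {"linear": [0, 0, 0], "delta_rot": [0, 0, 0], "claw": 0.064},
    {"linear": [0, 0, 0], "delta_rot": [0, 0, 0], "claw": 0.064},
  ],
)

```text
clock: 24.05
eef_pos: [0.5028, 0.0397, 0.281]
tool_rot: [-0.0, 0.999, 0.054, -0.0]
ft_force: [-1.1, 0.4, -0.0]
grip_width: 0.0638
```

```bash
python3 - <<'E'
from h import *
go([.5858,.0474,.19],-23.8)
snap("wrist","w13"); cap("yellow",.11)
snap("scene","s13",(240,160,400,260),5)
E
```

```text
t 24.05 eef [0.5028 0.0397 0.281 ] tooly -83.84 zaxis [-0.001 -0.    -1.   ] grip 0.0638 F [-1.1  0.4 -0. ] j [ 0.03 -0.05  1.99  0.    1.2   1.49]
shift [83.4  1.3 90.9] mm  turn [-3.000e-02  4.000e-02 -6.004e+01]
yellow box 239 164 78 82 area 4679 ctr [277.8 211.4] -> [0.504  0.0396 0.11  ]
yellow box 116 279 30 59 area 822 ctr [127.  308.4] -> [0.3817 0.1745 0.11  ]
yellow box 411 279 30 59 area 813 ctr [428.7 308.3] -> [ 0.4132 -0.1194  0.11  ]
yellow box 198 350 352 10 area 1859 ctr [421.1 355.9] -> [ 0.3521 -0.0786  0.11  ]
```

View pics/w13.png

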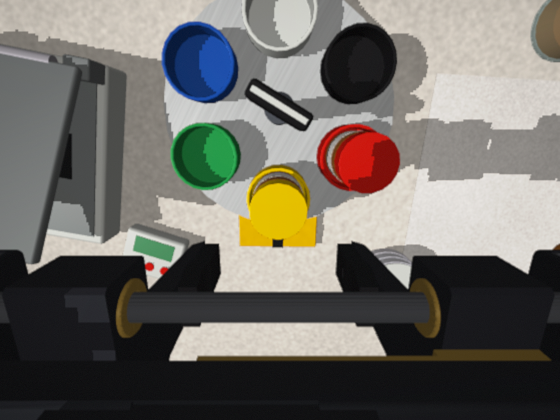

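View pics/s13.png

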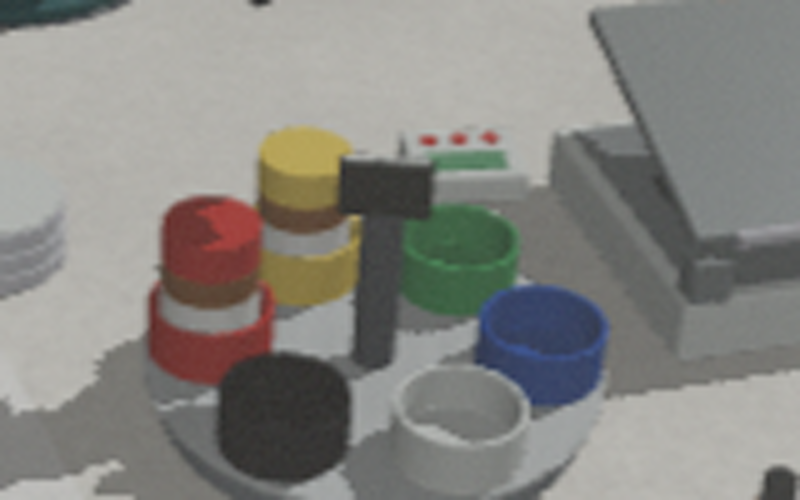

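Request:
apply_moves(
  motion=[
    {"linear": [0.0417, 0.0006, 0], "delta_rot": [0, 0, 0], "claw": 0.05},
    {"linear": [0.0417, 0.0006, 0], "delta_rot": [0, 0, 0], "claw": 0.05},
    {"linear": [0, 0, 0], "delta_rot": [0, 0, -10], "claw": 0.05},
    {"linear": [0, 0, 0], "delta_rot": [0, 0, -10], "claw": 0.05},
    {"linear": [0, 0, 0], "delta_rot": [0, 0, -10], "claw": 0.05},
    {"linear": [0, 0, 0], "delta_rot": [0, 0, -10], "claw": 0.05},
    {"linear": [0, 0, 0.02], "delta_rot": [0, 0, -10], "claw": 0.05},
    {"linear": [0, 0, 0.02], "delta_rot": [0, 0, -10], "claw": 0.05},
    {"linear": [0, 0, 0], "delta_rot": [0, 0, 0], "claw": 0.05},
    {"linear": [0, 0, 0], "delta_rot": [0, 0, 0], "claw": 0.05},
  ],
)

```text
clock: 25.45
eef_pos: [0.5862, 0.0475, 0.2413]
tool_rot: [-0.0, 0.839, 0.545, -0.0]
ft_force: [0.5, -0.1, -0.5]
grip_width: 0.0502
```

```bash
python3 - <<'E'
from h import *
go([.5855,.0475,.19],-23.8)
E
```

```text
t 25.45 eef [0.5862 0.0475 0.2413] tooly -24.01 zaxis [-0.001 -0.    -1.   ] grip 0.0502 F [ 0.5 -0.1 -0.5] j [ 0.04  0.15  1.86 -0.    1.14  0.46]
shift [-0.3 -0.6 51.3] mm  turn [-0.05  0.03 -0.21]
```

Request:
apply_moves(
  motion=[
    {"linear": [0, 0, 0.025], "delta_rot": [0, 0, 0], "claw": 0.05},
    {"linear": [0, 0, 0.026], "delta_rot": [0, 0, 0], "claw": 0.05},
    {"linear": [0, 0, 0], "delta_rot": [0, 0, 0], "claw": 0.03},
    {"linear": [0, 0, 0], "delta_rot": [0, 0, 0], "claw": 0.01},
    {"linear": [0, 0, 0], "delta_rot": [0, 0, 0], "claw": 0.01},
    {"linear": [0, 0, 0], "delta_rot": [0, 0, 0], "claw": 0.01},
    {"linear": [0, 0, 0], "delta_rot": [0, 0, 0], "claw": 0.01},
    {"linear": [0, 0, 0], "delta_rot": [0, 0, 0], "claw": 0.01},
  ],
  grip_force=25,
)

```text
clock: 26.45
eef_pos: [0.5866, 0.0478, 0.1921]
tool_rot: [0.0, 0.838, 0.546, 0.001]
ft_force: [-2.8, 1.2, 5.7]
grip_width: 0.0138
```

Request:
apply_moves(
  motion=[
    {"linear": [0, 0, 0], "delta_rot": [0, 0, -10], "claw": 0.01},
    {"linear": [0, 0, 0], "delta_rot": [0, 0, -10], "claw": 0.01},
    {"linear": [0, 0, 0], "delta_rot": [0, 0, -10], "claw": 0.01},
    {"linear": [0, 0, 0], "delta_rot": [0, 0, -10], "claw": 0.01},
    {"linear": [0, 0, 0], "delta_rot": [0, 0, -10], "claw": 0.01},
    {"linear": [0, 0, 0], "delta_rot": [0, 0, -10], "claw": 0.01},
    {"linear": [0, 0, 0], "delta_rot": [0, 0, 0], "claw": 0.01},
    {"linear": [0, 0, 0], "delta_rot": [0, 0, 0], "claw": 0.01},
    {"linear": [0, 0, 0], "delta_rot": [0, 0, 0], "claw": 0.04},
    {"linear": [0, 0, 0], "delta_rot": [0, 0, 0], "claw": 0.04},
    {"linear": [0, 0, 0], "delta_rot": [0, 0, 0], "claw": 0.04},
  ],
)

```text
clock: 27.82
eef_pos: [0.5862, 0.0474, 0.1905]
tool_rot: [-0.0, 0.453, 0.892, -0.0]
ft_force: [-0.2, 0.1, -0.5]
grip_width: 0.0395
```

```bash
python3 - <<'E'
from h import *
go([.443,-.362,.25],-90)
snap("scene","s14",(60,100,400,310),2)
print(pos("scene","jar_green"))
robot.read_camera("top"); print(pos("top","jar_green"))
E
```

```text
t 27.82 eef [0.5862 0.0474 0.1905] tooly 36.16 zaxis [-0. -0. -1.] grip 0.0395 F [-0.2  0.1 -0.5] j [ 0.04  0.2   1.9  -0.    1.04 -0.59]
shift [-246.1 -357.2  -59.4] mm  turn [-1.0000e-02  1.0000e-02  1.2616e+02]
[([0.4427, -0.3637, 0.0003], 0.59)]
[([0.4429, -0.3636, -0.0028], 0.82)]
```

View pics/s14.png

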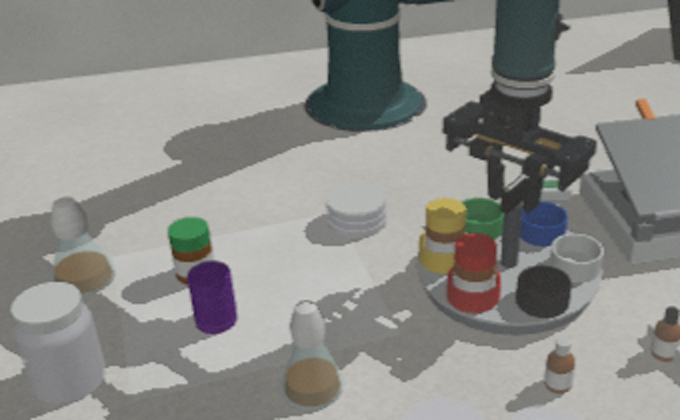

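Request:
apply_moves(
  motion=[
    {"linear": [0, 0, -0.06], "delta_rot": [0, 0, 0], "claw": 0.076},
    {"linear": [-0.0308, -0.0447, 0], "delta_rot": [0, 0, 0], "claw": 0.076},
    {"linear": [-0.0308, -0.0447, 0], "delta_rot": [0, 0, 0], "claw": 0.076},
    {"linear": [-0.0308, -0.0447, 0], "delta_rot": [0, 0, 0], "claw": 0.076},
    {"linear": [-0.0308, -0.0447, 0], "delta_rot": [0, 0, 0], "claw": 0.076},
    {"linear": [-0.0308, -0.0447, 0], "delta_rot": [0, 0, 0], "claw": 0.076},
    {"linear": [-0.0308, -0.0447, 0], "delta_rot": [0, 0, 0], "claw": 0.076},
    {"linear": [-0.0308, -0.0447, 0], "delta_rot": [0, 0, 0], "claw": 0.076},
    {"linear": [-0.0308, -0.0447, 0], "delta_rot": [0, 0, 0], "claw": 0.076},
  ],
  grip_force=15,
)

```text
clock: 29.15
eef_pos: [0.4422, -0.3641, 0.2509]
tool_rot: [0.0, 0.453, 0.892, 0.0]
ft_force: [0.4, 0.7, -1.6]
grip_width: 0.0758
```

Request:
apply_moves(
  motion=[
    {"linear": [0, 0, 0], "delta_rot": [0, 0, 10.5], "claw": 0.076},
    {"linear": [0, 0, 0], "delta_rot": [0, 0, 10.5], "claw": 0.076},
    {"linear": [0, 0, 0], "delta_rot": [0, 0, 10.5], "claw": 0.076},
    {"linear": [0, 0, 0], "delta_rot": [0, 0, 10.5], "claw": 0.076},
    {"linear": [0, 0, 0], "delta_rot": [0, 0, 10.5], "claw": 0.076},
    {"linear": [0, 0, 0], "delta_rot": [0, 0, 10.5], "claw": 0.076},
    {"linear": [0, 0, 0], "delta_rot": [0, 0, 10.5], "claw": 0.076},
    {"linear": [0, 0, 0], "delta_rot": [0, 0, 10.5], "claw": 0.076},
    {"linear": [0, 0, 0], "delta_rot": [0, 0, 10.5], "claw": 0.076},
    {"linear": [0, 0, 0], "delta_rot": [0, 0, 10.5], "claw": 0.076},
    {"linear": [0, 0, 0], "delta_rot": [0, 0, 10.5], "claw": 0.076},
    {"linear": [0, 0, 0], "delta_rot": [0, 0, 10.5], "claw": 0.076},
  ],
)

```text
clock: 30.65
eef_pos: [0.443, -0.3624, 0.2506]
tool_rot: [-0.0, 1.0, -0.002, -0.0]
ft_force: [-0.2, 0.7, 0.6]
grip_width: 0.0758
```

Request:
apply_moves(
  motion=[
    {"linear": [0, 0, 0], "delta_rot": [0, 0, 0], "claw": 0.076},
    {"linear": [0, 0, 0], "delta_rot": [0, 0, 0], "claw": 0.076},
  ],
)

```text
clock: 30.9
eef_pos: [0.4429, -0.3624, 0.2506]
tool_rot: [-0.0, 1.0, 0.003, -0.0]
ft_force: [0.1, 0.4, 0.3]
grip_width: 0.0764
```

```bash
python3 - <<'E'
from h import *
go([.4428,-.363,.113],-90)
cap("green"); snap("wrist","w15"); print(pos("wrist","jar_green"))
snap("scene","s15",(0,100,400,310),2)
E
```

```text
t 30.9 eef [ 0.4429 -0.3624  0.2506] tooly -89.67 zaxis [-0.  0. -1.] grip 0.0764 F [0.1 0.4 0.3] j [-0.73  0.11  1.88  0.    1.15  0.84]
shift [-1.000e-01  6.000e-01  1.376e+02] mm  turn [-0.    0.01  0.33]
green box 249 174 58 59 area 2659 ctr [277.7 203.3] -> [ 0.4462 -0.3628  0.078 ]
[]
```

View pics/w15.png

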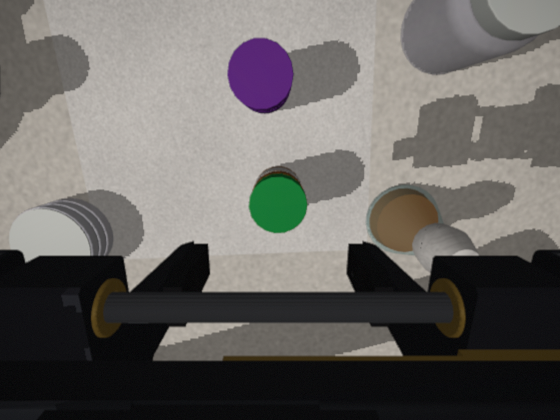

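View pics/s15.png

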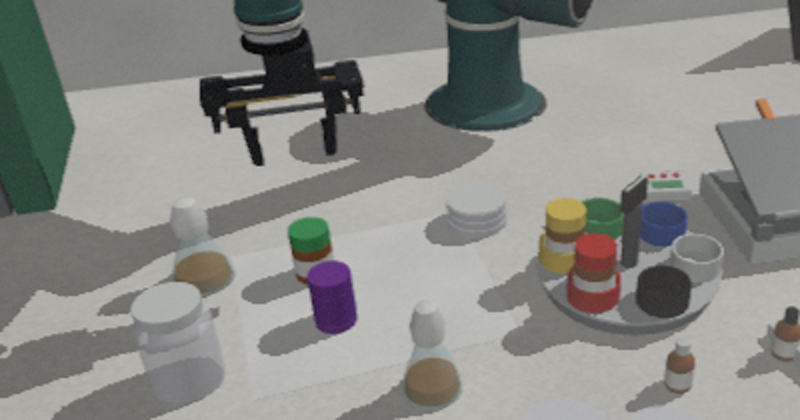

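Request:
apply_moves(
  motion=[
    {"linear": [0.0005, 0.0005, 0.045], "delta_rot": [0, 0, 0], "claw": 0.076},
    {"linear": [0, 0, 0.046], "delta_rot": [0, 0, 0], "claw": 0.076},
    {"linear": [0, 0, 0.046], "delta_rot": [0, 0, 0], "claw": 0.076},
    {"linear": [0, 0, 0], "delta_rot": [0, 0, 0], "claw": 0.076},
    {"linear": [0, 0, 0], "delta_rot": [0, 0, 0], "claw": 0.076},
  ],
)

```text
clock: 31.72
eef_pos: [0.4443, -0.3636, 0.1151]
tool_rot: [0.001, 1.0, 0.002, 0.001]
ft_force: [-0.6, -0.8, 0.5]
grip_width: 0.0762
```

Request:
apply_moves(
  motion=[
    {"linear": [0, 0, 0], "delta_rot": [0, 0, 0], "claw": 0.05},
    {"linear": [0, 0, 0], "delta_rot": [0, 0, 0], "claw": 0.04},
    {"linear": [0, 0, 0], "delta_rot": [0, 0, 0], "claw": 0.04},
    {"linear": [0, 0, 0], "delta_rot": [0, 0, 0], "claw": 0.04},
    {"linear": [0, 0, 0], "delta_rot": [0, 0, 0], "claw": 0.04},
  ],
)

```text
clock: 32.35
eef_pos: [0.4443, -0.3635, 0.1154]
tool_rot: [0.001, 1.0, 0.001, 0.001]
ft_force: [0.1, 1.0, 6.6]
grip_width: 0.0533
```

Request:
apply_moves(
  motion=[
    {"linear": [0, 0, -0.02], "delta_rot": [0, 0, 0], "claw": 0.04},
    {"linear": [0, 0, -0.05], "delta_rot": [0, 0, 0], "claw": 0.04},
    {"linear": [0, 0, -0.06], "delta_rot": [0, 0, 0], "claw": 0.04},
    {"linear": [0.0067, -0.0501, 0], "delta_rot": [0, 0, 0], "claw": 0.04},
    {"linear": [0.0067, -0.0501, 0], "delta_rot": [0, 0, 0], "claw": 0.04},
    {"linear": [0.0067, -0.0501, 0], "delta_rot": [0, 0, 0], "claw": 0.04},
    {"linear": [0.0067, -0.0501, 0], "delta_rot": [0, 0, 0], "claw": 0.04},
    {"linear": [0.0067, -0.0501, 0], "delta_rot": [0, 0, 0], "claw": 0.04},
    {"linear": [0.0067, -0.0501, 0], "delta_rot": [0, 0, 0], "claw": 0.04},
    {"linear": [0.0067, -0.0501, 0], "delta_rot": [0, 0, 0], "claw": 0.04},
    {"linear": [0.0067, -0.0501, 0], "delta_rot": [0, 0, 0], "claw": 0.04},
    {"linear": [0, 0, 0], "delta_rot": [0, 0, -6.1], "claw": 0.04},
  ],
)

```text
clock: 33.85
eef_pos: [0.496, 0.0412, 0.2447]
tool_rot: [-0.0, 0.998, 0.058, 0.001]
ft_force: [-0.7, -0.4, -1.7]
grip_width: 0.0535
```

Request:
apply_moves(
  motion=[
    {"linear": [0, 0, 0.03], "delta_rot": [0, 0, 0], "claw": 0.04},
    {"linear": [0, 0, 0.03], "delta_rot": [0, 0, 0], "claw": 0.04},
    {"linear": [0, 0, 0], "delta_rot": [0, 0, 0], "claw": 0.04},
    {"linear": [0, 0, 0], "delta_rot": [0, 0, 0], "claw": 0.04},
    {"linear": [0, 0, 0], "delta_rot": [0, 0, 0], "claw": 0.04},
  ],
)

```text
clock: 34.48
eef_pos: [0.4971, 0.038, 0.1856]
tool_rot: [0.0, 0.999, 0.054, 0.002]
ft_force: [-0.4, -0.5, -0.9]
grip_width: 0.0535
```

```bash
python3 - <<'E'
from h import *
go([.4973,.0377,.1474],-83.8)
botover("b16",(0,0,.1154))
E
```

```text
t 34.48 eef [0.4971 0.038  0.1856] tooly -83.75 zaxis [ 0.003  0.    -1.   ] grip 0.0535 F [-0.4 -0.5 -0.9] j [ 0.03  0.03  2.1  -0.    1.01  1.49]
shift [ 0.1  0.3 38.2] mm  turn [ 0.02 -0.18  0.05]
```

View pics/b16_wrist.png

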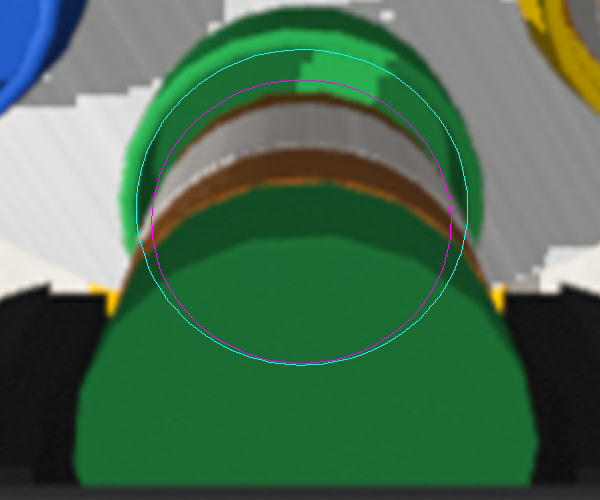

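View pics/b16_scene.png

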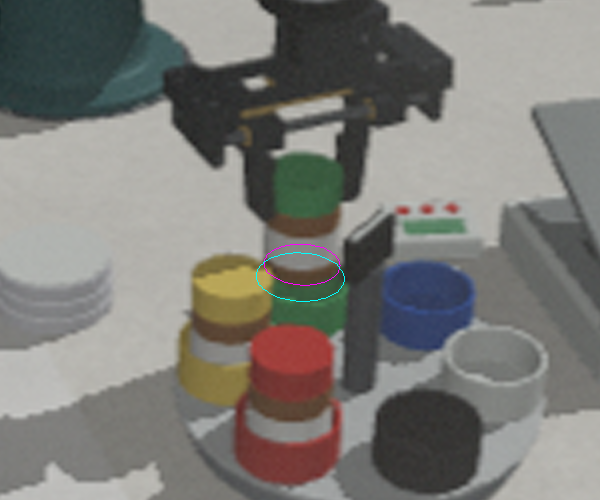

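Request:
apply_moves(
  motion=[
    {"linear": [0.0028, -0.0008, 0.005], "delta_rot": [0, 0, 0], "claw": 0.04},
    {"linear": [0, 0, 0.008], "delta_rot": [0, 0, 0], "claw": 0.04},
    {"linear": [0, 0, 0.008], "delta_rot": [0, 0, 0], "claw": 0.04},
    {"linear": [0, 0, 0], "delta_rot": [0, 0, 0], "claw": 0.04},
  ],
)

```text
clock: 35.08
eef_pos: [0.4977, 0.0391, 0.1613]
tool_rot: [-0.0, 0.999, 0.055, -0.001]
ft_force: [-0.1, 1.0, -1.7]
grip_width: 0.0538
```

```bash
python3 - <<'E'
from h import *
go([.4993,.0377,.1474],-83.8)
snap("wrist","w17",(180,120,370,320),4)
E
```

```text
t 35.08 eef [0.4977 0.0391 0.1613] tooly -83.74 zaxis [-0.003 -0.    -1.   ] grip 0.0538 F [-0.1  1.  -1.7] j [0.03 0.07 2.11 0.   0.96 1.49]
shift [ 1.5  1.6 13.9] mm  turn [-0.01  0.16  0.06]
```

View pics/w17.png

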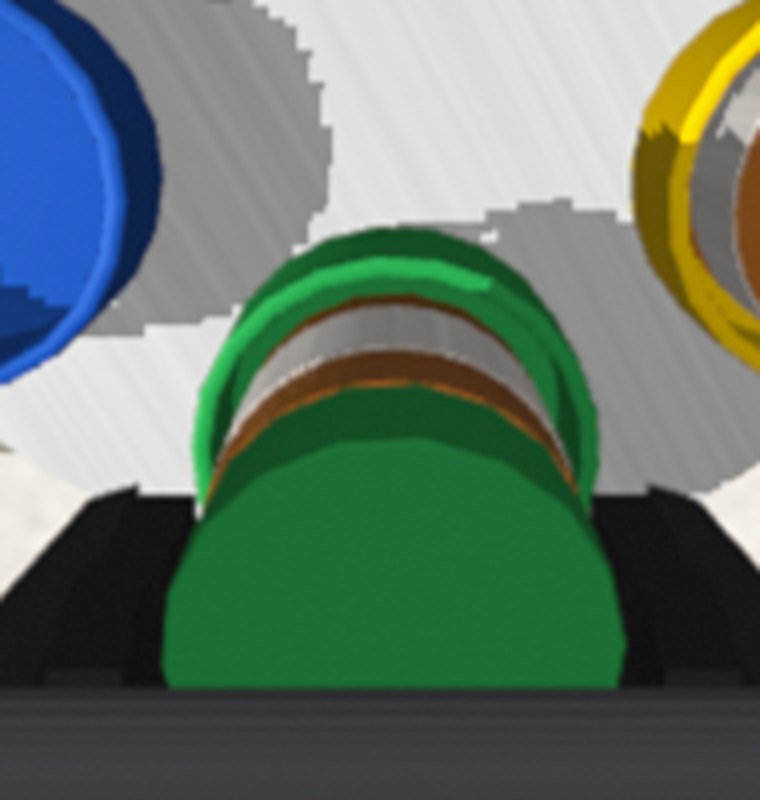

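Request:
apply_moves(
  motion=[
    {"linear": [0, 0, 0.006], "delta_rot": [0, 0, 0], "claw": 0.04},
    {"linear": [0, 0, 0.005], "delta_rot": [0, 0, 0], "claw": 0.04},
    {"linear": [0, 0, 0.002], "delta_rot": [0, 0, 0], "claw": 0.04},
    {"linear": [0, 0, 0], "delta_rot": [0, 0, 0], "claw": 0.04},
    {"linear": [0, 0, 0], "delta_rot": [0, 0, 0], "claw": 0.04},
  ],
)

```text
clock: 35.75
eef_pos: [0.4988, 0.0391, 0.1498]
tool_rot: [-0.0, 0.999, 0.055, 0.0]
ft_force: [-0.2, -0.1, -1.5]
grip_width: 0.0539
```

Request:
apply_moves(
  motion=[
    {"linear": [0, 0, 0.002], "delta_rot": [0, 0, 0], "claw": 0.04},
    {"linear": [0, 0, 0.0015], "delta_rot": [0, 0, 0], "claw": 0.04},
    {"linear": [0, 0, 0], "delta_rot": [0, 0, 0], "claw": 0.04},
  ],
)

```text
clock: 36.12
eef_pos: [0.499, 0.0391, 0.1475]
tool_rot: [0.0, 0.999, 0.055, 0.0]
ft_force: [-3.5, -0.6, 7.1]
grip_width: 0.0538
```

Request:
apply_moves(
  motion=[
    {"linear": [0, 0, -0.001], "delta_rot": [0, 0, 0], "claw": 0.064},
    {"linear": [0, 0, 0], "delta_rot": [0, 0, 0], "claw": 0.064},
    {"linear": [0, 0, 0], "delta_rot": [0, 0, 0], "claw": 0.064},
    {"linear": [0, 0, 0], "delta_rot": [0, 0, 0], "claw": 0.064},
    {"linear": [0, 0, -0.03], "delta_rot": [0, 0, 0], "claw": 0.064},
    {"linear": [0, 0, -0.06], "delta_rot": [0, 0, 0], "claw": 0.064},
    {"linear": [0, 0, -0.045], "delta_rot": [0, 0, 0], "claw": 0.064},
    {"linear": [0, 0, 0], "delta_rot": [0, 0, 0], "claw": 0.064},
    {"linear": [0, 0, 0], "delta_rot": [0, 0, 0], "claw": 0.064},
  ],
)

```text
clock: 37.25
eef_pos: [0.4982, 0.0391, 0.2815]
tool_rot: [-0.0, 0.999, 0.055, -0.0]
ft_force: [-0.3, 0.2, -1.3]
grip_width: 0.0641
```

```bash
python3 - <<'E'
from h import *
go([.5858,.0474,.191],-83.8)
snap("wrist","w18")
snap("scene","s18",(240,160,400,260),5)
E
```

```text
t 37.25 eef [0.4982 0.0391 0.2815] tooly -83.74 zaxis [-0.001 -0.    -1.   ] grip 0.0641 F [-0.3  0.2 -1.3] j [ 0.03 -0.06  1.99 -0.    1.2   1.49]
shift [88.1  1.3 90.4] mm  turn [-0.    0.05  0.06]
```

View pics/w18.png

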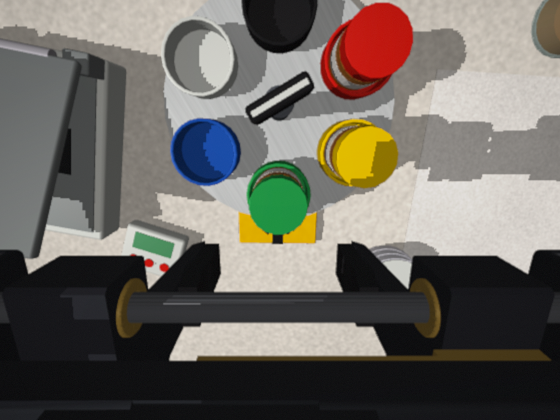

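View pics/s18.png

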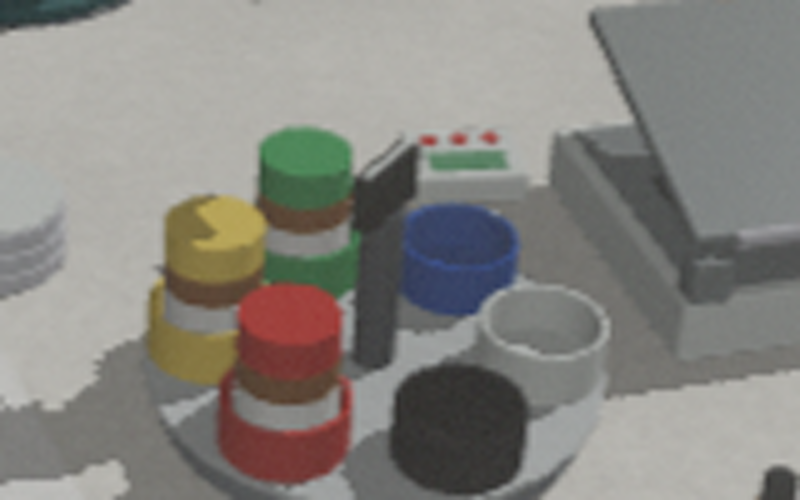

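Request:
apply_moves(
  motion=[
    {"linear": [0.0437, 0.0006, 0], "delta_rot": [0, 0, 0], "claw": 0.05},
    {"linear": [0.0437, 0.0006, 0], "delta_rot": [0, 0, 0], "claw": 0.05},
    {"linear": [0, 0, 0], "delta_rot": [0, 0, -10], "claw": 0.05},
    {"linear": [0, 0, 0], "delta_rot": [0, 0, -10], "claw": 0.05},
    {"linear": [0, 0, 0], "delta_rot": [0, 0, -10], "claw": 0.05},
    {"linear": [0, 0, 0], "delta_rot": [0, 0, -10], "claw": 0.05},
    {"linear": [0, 0, 0], "delta_rot": [0, 0, -10], "claw": 0.05},
    {"linear": [0, 0, 0], "delta_rot": [0, 0, -10], "claw": 0.05},
    {"linear": [0, 0, 0], "delta_rot": [0, 0, -10], "claw": 0.05},
    {"linear": [0, 0, 0], "delta_rot": [0, 0, -10], "claw": 0.05},
    {"linear": [0, 0, 0], "delta_rot": [0, 0, -10], "claw": 0.05},
    {"linear": [0, 0, 0], "delta_rot": [0, 0, -10], "claw": 0.05},
  ],
)

```text
clock: 38.85
eef_pos: [0.5846, 0.0474, 0.2796]
tool_rot: [-0.002, 0.598, 0.802, -0.001]
ft_force: [-0.3, 0.2, -0.1]
grip_width: 0.0499
```

Request:
apply_moves(
  motion=[
    {"linear": [0, 0, 0.02], "delta_rot": [0, 0, -10], "claw": 0.05},
    {"linear": [0, 0, 0.02], "delta_rot": [0, 0, -10], "claw": 0.05},
    {"linear": [0, 0, 0], "delta_rot": [0, 0, 0], "claw": 0.05},
    {"linear": [0, 0, 0], "delta_rot": [0, 0, 0], "claw": 0.05},
  ],
)

```text
clock: 39.35
eef_pos: [0.5854, 0.0475, 0.2416]
tool_rot: [-0.001, 0.453, 0.891, -0.0]
ft_force: [0.7, 0.5, -0.2]
grip_width: 0.0501
```

```bash
python3 - <<'E'
from h import *
go([.5858,.0474,.191],36.2)
E
```

```text
t 39.35 eef [0.5854 0.0475 0.2416] tooly 36.1 zaxis [-0.001 -0.    -1.   ] grip 0.0501 F [ 0.7  0.5 -0.2] j [ 0.04  0.15  1.86  0.    1.14 -0.59]
shift [-0.3  0.3 50.6] mm  turn [-0.07 -0.05 -0.1 ]
```

Request:
apply_moves(
  motion=[
    {"linear": [0, 0, 0.025], "delta_rot": [0, 0, 0], "claw": 0.05},
    {"linear": [0, 0, 0.0255], "delta_rot": [0, 0, 0], "claw": 0.05},
    {"linear": [0, 0, 0], "delta_rot": [0, 0, 0], "claw": 0.03},
    {"linear": [0, 0, 0], "delta_rot": [0, 0, 0], "claw": 0.01},
    {"linear": [0, 0, 0], "delta_rot": [0, 0, 0], "claw": 0.01},
    {"linear": [0, 0, 0], "delta_rot": [0, 0, 0], "claw": 0.01},
    {"linear": [0, 0, 0], "delta_rot": [0, 0, 0], "claw": 0.01},
    {"linear": [0, 0, 0], "delta_rot": [0, 0, 0], "claw": 0.01},
  ],
  grip_force=25,
)

```text
clock: 40.35
eef_pos: [0.5867, 0.0477, 0.1931]
tool_rot: [0.001, 0.452, 0.892, 0.001]
ft_force: [1.1, 1.2, 5.9]
grip_width: 0.0138
```

Request:
apply_moves(
  motion=[
    {"linear": [0, 0, 0], "delta_rot": [0, 0, -10], "claw": 0.01},
    {"linear": [0, 0, 0], "delta_rot": [0, 0, -10], "claw": 0.01},
    {"linear": [0, 0, 0], "delta_rot": [0, 0, -10], "claw": 0.01},
    {"linear": [0, 0, 0], "delta_rot": [0, 0, -10], "claw": 0.01},
    {"linear": [0, 0, 0], "delta_rot": [0, 0, -10], "claw": 0.01},
    {"linear": [0, 0, 0], "delta_rot": [0, 0, -10], "claw": 0.01},
    {"linear": [0, 0, 0], "delta_rot": [0, 0, 0], "claw": 0.01},
    {"linear": [0, 0, 0], "delta_rot": [0, 0, 0], "claw": 0.01},
    {"linear": [0, 0, 0], "delta_rot": [0, 0, 0], "claw": 0.05},
    {"linear": [0, 0, 0], "delta_rot": [0, 0, 0], "claw": 0.05},
    {"linear": [0, 0, 0], "delta_rot": [0, 0, 0], "claw": 0.05},
    {"linear": [0, 0, -0.05], "delta_rot": [0, 0, 0], "claw": 0.05},
  ],
)

```text
clock: 41.85
eef_pos: [0.5822, 0.0472, 0.2368]
tool_rot: [-0.006, -0.055, 0.998, 0.0]
ft_force: [1.3, -0.2, 0.0]
grip_width: 0.0499
```

```bash
python3 - <<'E'
from h import *
go([.5858,.0474,.241],-83.8)
snap("scene","s19",(240,160,400,260),5)
E
```

```text
t 41.85 eef [0.5822 0.0472 0.2368] tooly 96.25 zaxis [-0.011 -0.001 -1.   ] grip 0.0499 F [ 1.3 -0.2  0. ] j [ 0.04  0.15  1.87 -0.    1.14 -1.64]
shift [-3.6 -0.2 -4.3] mm  turn [ 1.0300e+00  6.0000e-02 -1.7994e+02]
```

View pics/s19.png

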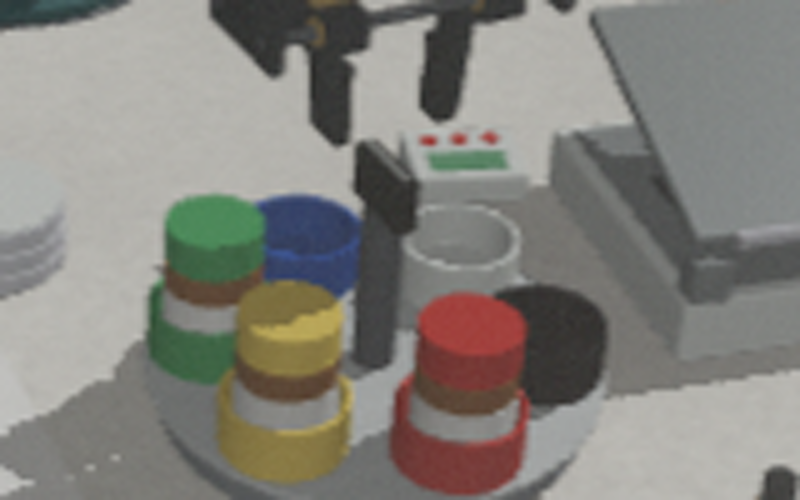

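Request:
apply_moves(
  motion=[
    {"linear": [0, 0, 0], "delta_rot": [0, 0, 10], "claw": 0.05},
    {"linear": [0, 0, 0], "delta_rot": [0, 0, 10], "claw": 0.05},
    {"linear": [0, 0, 0], "delta_rot": [0, 0, 10], "claw": 0.05},
    {"linear": [0, 0, 0], "delta_rot": [0, 0, 10], "claw": 0.05},
    {"linear": [0, 0, 0], "delta_rot": [0, 0, 10], "claw": 0.05},
    {"linear": [0, 0, 0], "delta_rot": [0, 0, 10], "claw": 0.05},
    {"linear": [0, 0, 0], "delta_rot": [0, 0, 10], "claw": 0.05},
    {"linear": [0, 0, 0], "delta_rot": [0, 0, 10], "claw": 0.05},
    {"linear": [0, 0, 0], "delta_rot": [0, 0, 10], "claw": 0.05},
    {"linear": [0, 0, 0], "delta_rot": [0, 0, 10], "claw": 0.05},
    {"linear": [0, 0, 0], "delta_rot": [0, 0, 10], "claw": 0.05},
    {"linear": [0, 0, 0], "delta_rot": [0, 0, 10], "claw": 0.05},
  ],
)

```text
clock: 43.4
eef_pos: [0.5855, 0.0473, 0.2414]
tool_rot: [-0.0, 0.839, 0.544, -0.0]
ft_force: [1.3, 0.0, 0.1]
grip_width: 0.0502
```

Request:
apply_moves(
  motion=[
    {"linear": [0, 0, 0], "delta_rot": [0, 0, 10], "claw": 0.05},
    {"linear": [0, 0, 0], "delta_rot": [0, 0, 10], "claw": 0.05},
    {"linear": [0, 0, 0], "delta_rot": [0, 0, 10], "claw": 0.05},
    {"linear": [0, 0, 0], "delta_rot": [0, 0, 10], "claw": 0.05},
    {"linear": [0, 0, 0], "delta_rot": [0, 0, 10], "claw": 0.05},
    {"linear": [0, 0, 0], "delta_rot": [0, 0, 10], "claw": 0.05},
    {"linear": [0, 0, 0], "delta_rot": [0, 0, 0], "claw": 0.05},
    {"linear": [0, 0, 0], "delta_rot": [0, 0, 0], "claw": 0.05},
  ],
)

```text
clock: 44.4
eef_pos: [0.5856, 0.0474, 0.2416]
tool_rot: [0.0, 0.998, 0.056, -0.0]
ft_force: [-0.3, -0.1, -0.5]
grip_width: 0.0503
```

```bash
python3 - <<'E'
from h import *
go([.5858,.0474,.191],-83.8)
E
```

```text
t 44.4 eef [0.5856 0.0474 0.2416] tooly -83.58 zaxis [-0. -0. -1.] grip 0.0503 F [-0.3 -0.1 -0.5] j [ 0.04  0.15  1.86 -0.    1.13  1.5 ]
shift [ 0.2  0.  50.6] mm  turn [-0.    0.01  0.22]
```

Request:
apply_moves(
  motion=[
    {"linear": [0, 0, 0.025], "delta_rot": [0, 0, 0], "claw": 0.05},
    {"linear": [0, 0, 0.0255], "delta_rot": [0, 0, 0], "claw": 0.05},
    {"linear": [0, 0, 0], "delta_rot": [0, 0, 0], "claw": 0.03},
    {"linear": [0, 0, 0], "delta_rot": [0, 0, 0], "claw": 0.01},
    {"linear": [0, 0, 0], "delta_rot": [0, 0, 0], "claw": 0.01},
    {"linear": [0, 0, 0], "delta_rot": [0, 0, 0], "claw": 0.01},
    {"linear": [0, 0, 0], "delta_rot": [0, 0, 0], "claw": 0.01},
    {"linear": [0, 0, 0], "delta_rot": [0, 0, 0], "claw": 0.01},
  ],
  grip_force=25,
)

```text
clock: 45.4
eef_pos: [0.5864, 0.0479, 0.1925]
tool_rot: [-0.0, 0.999, 0.055, 0.001]
ft_force: [-0.8, 2.8, 5.5]
grip_width: 0.0138
```

Request:
apply_moves(
  motion=[
    {"linear": [0, 0, 0], "delta_rot": [0, 0, -10], "claw": 0.01},
    {"linear": [0, 0, 0], "delta_rot": [0, 0, -10], "claw": 0.01},
    {"linear": [0, 0, 0], "delta_rot": [0, 0, -10], "claw": 0.01},
    {"linear": [0, 0, 0], "delta_rot": [0, 0, -10], "claw": 0.01},
    {"linear": [0, 0, 0], "delta_rot": [0, 0, -10], "claw": 0.01},
    {"linear": [0, 0, 0], "delta_rot": [0, 0, -10], "claw": 0.01},
    {"linear": [0, 0, 0], "delta_rot": [0, 0, 0], "claw": 0.01},
    {"linear": [0, 0, 0], "delta_rot": [0, 0, 0], "claw": 0.01},
    {"linear": [0, 0, 0], "delta_rot": [0, 0, 0], "claw": 0.05},
    {"linear": [0, 0, 0], "delta_rot": [0, 0, 0], "claw": 0.05},
    {"linear": [0, 0, 0], "delta_rot": [0, 0, 0], "claw": 0.05},
    {"linear": [0, 0, -0.06], "delta_rot": [0, 0, 0], "claw": 0.05},
  ],
)

```text
clock: 46.9
eef_pos: [0.5818, 0.0471, 0.2454]
tool_rot: [-0.003, 0.837, 0.546, -0.006]
ft_force: [0.8, 0.6, 0.2]
grip_width: 0.0496
```

```bash
python3 - <<'E'
from h import *
go([.5858,.0474,.191],-83.8)
snap("scene","s20",(240,140,440,290),4)
for c in ("scene","top"):
    robot.read_camera(c); print(c,pos(c,"screen_tab"),pos(c,"console"))
snap("top","t20",(100,180,300,280),4)
E
```

```text
t 46.9 eef [0.5818 0.0471 0.2454] tooly -23.75 zaxis [-0.013 -0.001 -1.   ] grip 0.0496 F [0.8 0.6 0.2] j [ 0.04  0.14  1.86 -0.    1.15  0.45]
shift [ 2.2  4.2 54.4] mm  turn [-0.43  0.66 60.05]
scene [([0.4166, 0.3412, 0.1416], 0.91)] [([0.5196, 0.3298, 0.0019], 0.63)]
top [([0.4133, 0.3376, 0.1396], 0.74)] [([0.5188, 0.3306, 0.0019], 0.84), ([0.6776, 0.0553, 0.037], 0.41)]
```

View pics/s20.png

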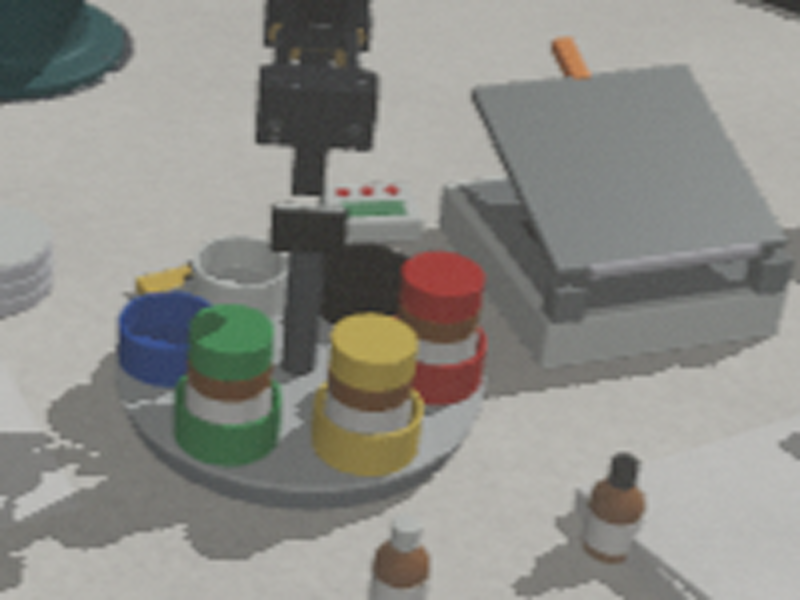

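View pics/t20.png

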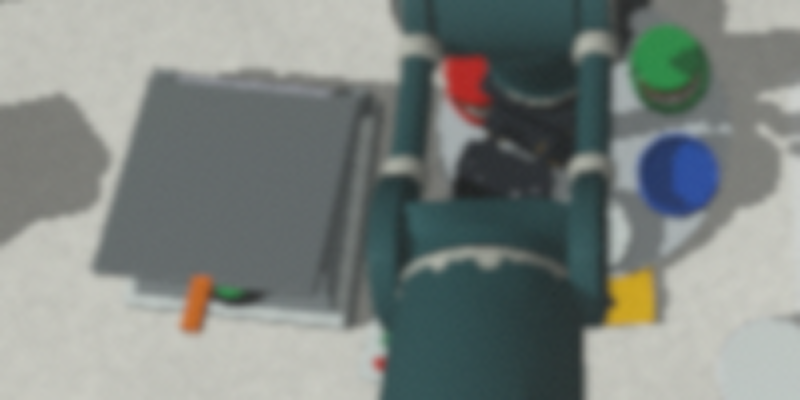

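```bash
cat >> h.py <<'E'
CO=np.array([.520,.329]); CY=np.radians(-4.5)
def con(x,y,z):  # console frame -> world
    c,s=np.cos(CY),np.sin(CY); return np.array([CO[0]+c*x-s*y,CO[1]+s*x+c*y,z])
def scr(d,y,th,n=0): # point on screen at dist d from hinge
    return con(.09-d*np.cos(th)+n*np.sin(th),y,.075+d*np.sin(th)+n*np.cos(th))
def screenover(name,th):
    for c,cr in (("scene",(330,130,450,240)),("top",(110,180,220,290))):
        im=cv2.resize(robot.read_camera(c)[:,:,::-1],None,fx=5,fy=5,interpolation=cv2.INTER_CUBIC)
        def pl(P,col): cv2.polylines(im,[np.int32(proj(c,P)*5+2)],True,col,1)
        pl([con(-.1,-.095,.042),con(.1,-.095,.042),con(.1,.095,.042),con(-.1,.095,.042)],(0,255,255))
        pl([scr(0,-.09,th),scr(.18,-.09,th),scr(.18,.09,th),scr(0,.09,th)],(255,0,255))
        pl([scr(.18,-.008,th),scr(.219,-.008,th),scr(.219,.008,th),scr(.18,.008,th)],(255,0,0))
        cv2.imwrite(f"pics/{name}_{c}.png",im[cr[1]*5:cr[3]*5,cr[0]*5:cr[2]*5])
E
python3 - <<'E'
from h import *
screenover("so",.32)
E
```

```text
(no output)
```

View pics/so_scene.png

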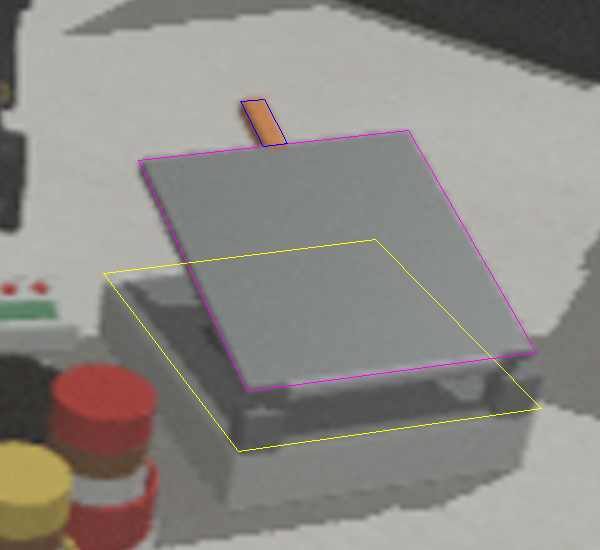

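View pics/so_top.png

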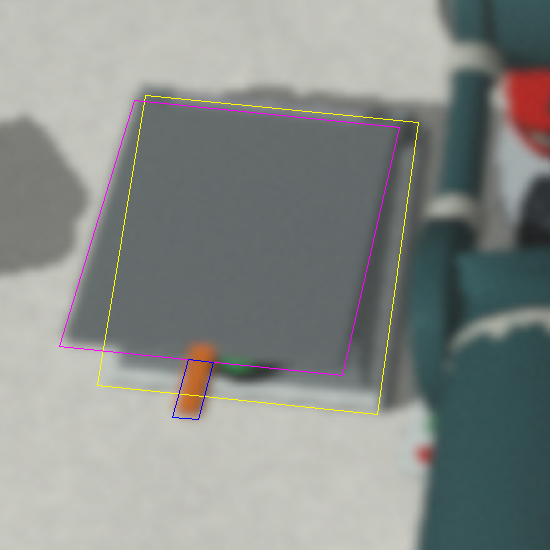

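```bash
python3 - <<'E'
from h import *
go([.417,.337,.28],85.5)
E
```

```text
t 47.4 eef [0.5848 0.0474 0.2496] tooly -23.74 zaxis [-0.003 -0.    -1.   ] grip 0.05 F [-0.7 -0.3  0.2] j [ 0.04  0.14  1.85 -0.    1.15  0.45]
shift [ 197.4 -270.3  -30. ] mm  turn [-1.7000e-01 -9.0000e-02 -1.0924e+02]
```

Request:
apply_moves(
  motion=[
    {"linear": [0, 0, -0.03], "delta_rot": [0, 0, 0], "claw": 0.05},
    {"linear": [0.0329, -0.045, 0], "delta_rot": [0, 0, 0], "claw": 0.05},
    {"linear": [0.0329, -0.045, 0], "delta_rot": [0, 0, 0], "claw": 0.05},
    {"linear": [0.0329, -0.045, 0], "delta_rot": [0, 0, 0], "claw": 0.05},
    {"linear": [0.0329, -0.045, 0], "delta_rot": [0, 0, 0], "claw": 0.05},
    {"linear": [0.0329, -0.045, 0], "delta_rot": [0, 0, 0], "claw": 0.05},
    {"linear": [0.0329, -0.045, 0], "delta_rot": [0, 0, 0], "claw": 0.05},
  ],
)

```text
clock: 48.28
eef_pos: [0.4166, 0.338, 0.2805]
tool_rot: [0.0, 0.837, 0.546, -0.0]
ft_force: [1.3, 0.9, 0.0]
grip_width: 0.0501
```

Request:
apply_moves(
  motion=[
    {"linear": [0, 0, 0], "delta_rot": [0, 0, -10], "claw": 0.05},
    {"linear": [0, 0, 0], "delta_rot": [0, 0, -10], "claw": 0.05},
    {"linear": [0, 0, 0], "delta_rot": [0, 0, -10], "claw": 0.05},
    {"linear": [0, 0, 0], "delta_rot": [0, 0, -10], "claw": 0.05},
    {"linear": [0, 0, 0], "delta_rot": [0, 0, -10], "claw": 0.05},
    {"linear": [0, 0, 0], "delta_rot": [0, 0, -10], "claw": 0.05},
    {"linear": [0, 0, 0], "delta_rot": [0, 0, -10], "claw": 0.05},
    {"linear": [0, 0, 0], "delta_rot": [0, 0, -10], "claw": 0.05},
    {"linear": [0, 0, 0], "delta_rot": [0, 0, -10], "claw": 0.05},
    {"linear": [0, 0, 0], "delta_rot": [0, 0, -10], "claw": 0.05},
    {"linear": [0, 0, 0], "delta_rot": [0, 0, -9.2], "claw": 0.05},
    {"linear": [0, 0, 0], "delta_rot": [0, 0, 0], "claw": 0.05},
  ],
)

```text
clock: 49.78
eef_pos: [0.4177, 0.3367, 0.2804]
tool_rot: [-0.001, 0.04, 0.999, -0.0]
ft_force: [0.3, 0.6, -0.0]
grip_width: 0.0499
```

Request:
apply_moves(
  motion=[
    {"linear": [0, 0, 0], "delta_rot": [0, 0, 0], "claw": 0.05},
    {"linear": [0, 0, 0], "delta_rot": [0, 0, 0], "claw": 0.05},
  ],
)

```text
clock: 50.02
eef_pos: [0.4179, 0.3368, 0.281]
tool_rot: [-0.0, 0.04, 0.999, -0.0]
ft_force: [0.0, -0.4, 0.0]
grip_width: 0.05
```

```bash
python3 - <<'E'
from h import *
go([.417,.337,.185],85.5)
snap("wrist","w21"); cap("orange",.145); print(pos("wrist","screen_tab"))
snap("scene","s21",(300,60,500,210),4); print(pos("scene","screen_tab"))
E
```

```text
t 50.02 eef [0.4179 0.3368 0.281 ] tooly 85.38 zaxis [-0. -0. -1.] grip 0.05 F [ 0.  -0.4  0. ] j [ 0.63  0.02  1.92  0.    1.2  -0.86]
shift [ 0.9  0.1 96. ] mm  turn [-0.01 -0.02 -0.12]
orange box 267 201 21 49 area 952 ctr [277.  224.5] -> [0.4231 0.335  0.145 ]
[([0.4198, 0.3369, 0.1368], 0.76)]
[([0.4167, 0.3399, 0.1403], 0.8), ([0.7954, 0.1713, -0.0013], 0.36), ([0.517, 0.3307, -0.0021], 0.3)]
```

View pics/w21.png

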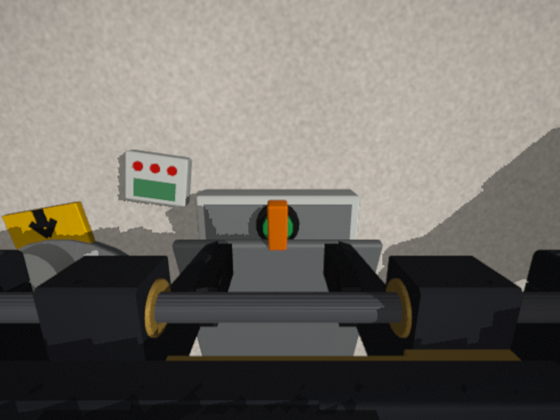

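View pics/s21.png

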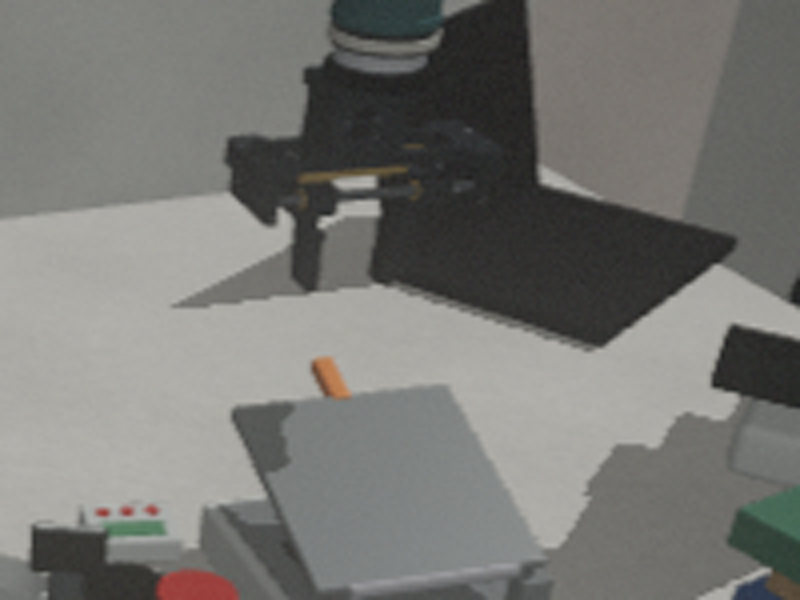

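Request:
apply_moves(
  motion=[
    {"linear": [0, 0, 0.03], "delta_rot": [0, 0, 0], "claw": 0.045},
    {"linear": [0, 0, 0.03], "delta_rot": [0, 0, 0], "claw": 0.045},
    {"linear": [0, 0, 0.02], "delta_rot": [0, 0, 0], "claw": 0.045},
    {"linear": [0, 0, 0.015], "delta_rot": [0, 0, 0], "claw": 0.045},
    {"linear": [0, 0, 0], "delta_rot": [0, 0, 0], "claw": 0.045},
    {"linear": [0, 0, 0], "delta_rot": [0, 0, 0], "claw": 0.045},
  ],
  grip_force=12,
)

```text
clock: 51.02
eef_pos: [0.4185, 0.3372, 0.1871]
tool_rot: [0.001, 0.04, 0.999, 0.0]
ft_force: [0.8, 0.0, 0.5]
grip_width: 0.0452
```

Request:
apply_moves(
  motion=[
    {"linear": [0, 0, 0], "delta_rot": [0, 0, 0], "claw": 0.03},
    {"linear": [0, 0, 0], "delta_rot": [0, 0, 0], "claw": 0.01},
    {"linear": [0, 0, 0], "delta_rot": [0, 0, 0], "claw": 0.01},
    {"linear": [0, 0, 0], "delta_rot": [0, 0, 0], "claw": 0.01},
    {"linear": [0, 0, 0], "delta_rot": [0, 0, 0], "claw": 0.01},
    {"linear": [0, 0, 0], "delta_rot": [0, 0, 0], "claw": 0.01},
  ],
)

```text
clock: 51.78
eef_pos: [0.4179, 0.3363, 0.186]
tool_rot: [-0.0, 0.04, 0.999, -0.001]
ft_force: [0.5, -4.4, 1.7]
grip_width: 0.0159
```

```bash
python3 - <<'E'
from h import *
go([.418,.337,.185],85.5)
snap("wrist","w22")
snap("scene","s22",(300,60,500,210),4)
E
```

```text
t 51.77 eef [0.4179 0.3363 0.186 ] tooly 85.47 zaxis [-0.    -0.001 -1.   ] grip 0.0159 F [ 0.5 -4.4  1.7] j [ 0.63  0.11  2.02 -0.    1.02 -0.86]
shift [-0.   0.7  1. ] mm  turn [-0.07 -0.02 -0.03]
```

View pics/w22.png

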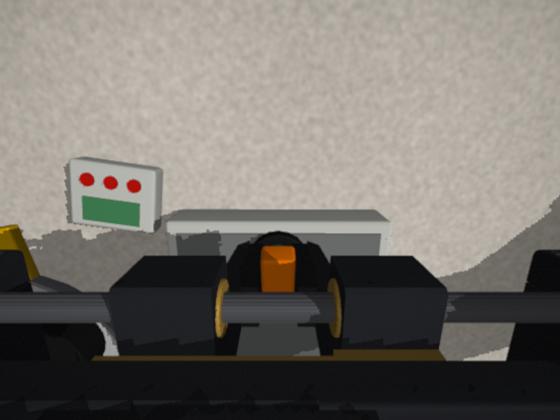

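View pics/s22.png

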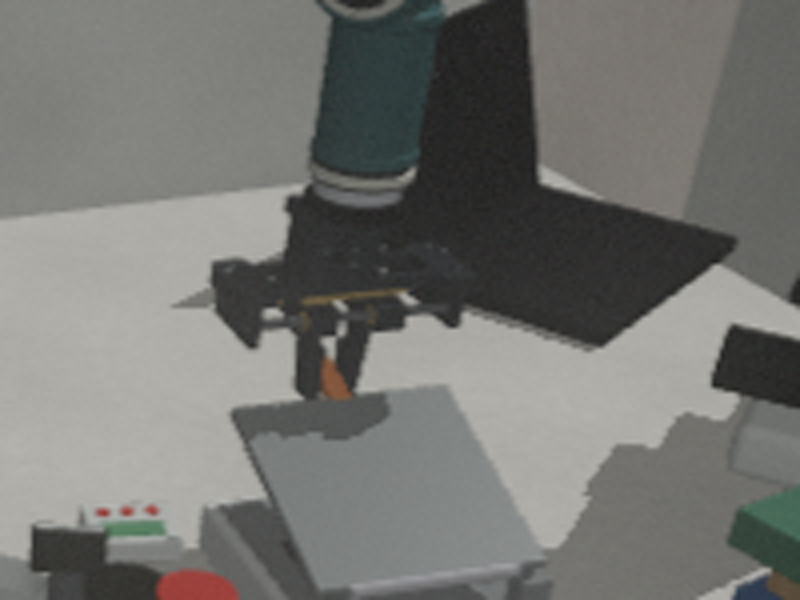

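```bash
python3 - <<'E'
import numpy as np
r=.205; th=np.linspace(.322,1.309,11); u=r*np.cos(th); v=r*np.sin(th)
for a,b,c in zip(np.diff(u),np.diff(v),th[1:]): print(round(a,4),round(-b,4),round(c,3))
E
```

```text
-0.0073 -0.0188 0.421
-0.0092 -0.018 0.519
-0.0109 -0.017 0.618
-0.0125 -0.0159 0.717
-0.014 -0.0146 0.815
-0.0154 -0.0131 0.914
-0.0166 -0.0115 1.013
-0.0177 -0.0098 1.112
-0.0186 -0.0081 1.21
-0.0193 -0.0062 1.309
```

Request:
apply_moves(
  motion=[
    {"linear": [-0.0036, 0, -0.0094], "delta_rot": [0, 0, 0], "claw": 0.01},
    {"linear": [-0.0037, 0, -0.0094], "delta_rot": [0, 0, 0], "claw": 0.01},
    {"linear": [-0.0046, 0, -0.009], "delta_rot": [0, 0, 0], "claw": 0.01},
    {"linear": [-0.0046, 0, -0.009], "delta_rot": [0, 0, 0], "claw": 0.01},
    {"linear": [-0.0054, 0, -0.0085], "delta_rot": [0, 0, 0], "claw": 0.01},
    {"linear": [-0.0055, 0, -0.0085], "delta_rot": [0, 0, 0], "claw": 0.01},
    {"linear": [0, 0, 0], "delta_rot": [0, 0, 0], "claw": 0.01},
  ],
)

```text
clock: 52.75
eef_pos: [0.4457, 0.3341, 0.2415]
tool_rot: [-0.0, 0.04, 0.999, -0.001]
ft_force: [-2.6, -6.6, 2.2]
grip_width: 0.0157
```

```bash
python3 - <<'E'
from h import *
go([.418,.337,.185],85.5)
snap("scene","s23",(300,60,500,210),4)
E
```

```text
t 52.75 eef [0.4457 0.3341 0.2415] tooly 85.45 zaxis [-0.    -0.001 -1.   ] grip 0.0157 F [-2.6 -6.6  2.2] j [ 0.6   0.09  1.92 -0.    1.13 -0.89]
shift [27.8  0.8 56.5] mm  turn [-0.07 -0.   -0.05]
```

View pics/s23.png

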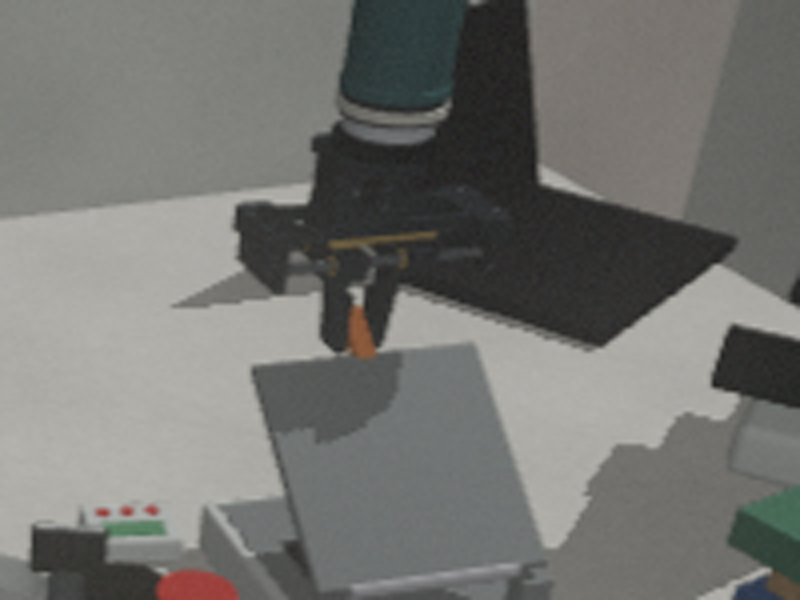

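Request:
apply_moves(
  motion=[
    {"linear": [-0.0062, -0.001, -0.008], "delta_rot": [0, 0, 0], "claw": 0.01},
    {"linear": [-0.0063, -0.001, -0.0079], "delta_rot": [0, 0, 0], "claw": 0.01},
    {"linear": [-0.007, 0, -0.0073], "delta_rot": [0, 0, 0], "claw": 0.01},
    {"linear": [-0.007, 0, -0.0073], "delta_rot": [0, 0, 0], "claw": 0.01},
    {"linear": [-0.0077, 0, -0.0066], "delta_rot": [0, 0, 0], "claw": 0.01},
    {"linear": [-0.0077, 0, -0.0065], "delta_rot": [0, 0, 0], "claw": 0.01},
    {"linear": [-0.0083, 0, -0.0058], "delta_rot": [0, 0, 0], "claw": 0.01},
    {"linear": [-0.0083, 0, -0.0057], "delta_rot": [0, 0, 0], "claw": 0.01},
    {"linear": [-0.0088, 0, -0.0049], "delta_rot": [0, 0, 0], "claw": 0.01},
    {"linear": [-0.0089, 0, -0.0049], "delta_rot": [0, 0, 0], "claw": 0.01},
    {"linear": [-0.0093, 0, -0.0041], "delta_rot": [0, 0, 0], "claw": 0.01},
    {"linear": [-0.0093, 0, -0.004], "delta_rot": [0, 0, 0], "claw": 0.01},
  ],
)

```text
clock: 54.3
eef_pos: [0.5405, 0.3261, 0.3136]
tool_rot: [0.0, 0.04, 0.999, 0.001]
ft_force: [-2.0, 4.8, -3.7]
grip_width: 0.0159
```

Request:
apply_moves(
  motion=[
    {"linear": [-0.0096, 0, -0.0031], "delta_rot": [0, 0, 0], "claw": 0.01},
    {"linear": [-0.0097, 0, -0.0031], "delta_rot": [0, 0, 0], "claw": 0.01},
    {"linear": [0, 0, 0], "delta_rot": [0, 0, 0], "claw": 0.01},
    {"linear": [0, 0, 0], "delta_rot": [0, 0, 0], "claw": 0.01},
  ],
)

```text
clock: 54.8
eef_pos: [0.5607, 0.3244, 0.3199]
tool_rot: [0.002, 0.04, 0.999, 0.001]
ft_force: [2.9, 4.9, -3.5]
grip_width: 0.0159
```

```bash
python3 - <<'E'
from h import *
import h
h.CO=np.array([.5225,.327])
go([.418,.337,.185],85.5)
s=robot.state()["eef_pos"]; print("theta",np.degrees(np.arctan2(s[2]-.045-.075,(.612-s[0])/np.cos(CY))))
screenover("sp",1.309)
E
```

```text
t 54.8 eef [0.5607 0.3244 0.3199] tooly 85.45 zaxis [ 0.005  0.002 -1.   ] grip 0.0159 F [ 2.9  4.9 -3.5] j [ 0.49  0.2   1.65 -0.    1.29 -1.01]
shift [143.8   0.9 134.3] mm  turn [ 0.15  0.25 -0.05]
theta 75.56344942308417
```

View pics/sp_scene.png

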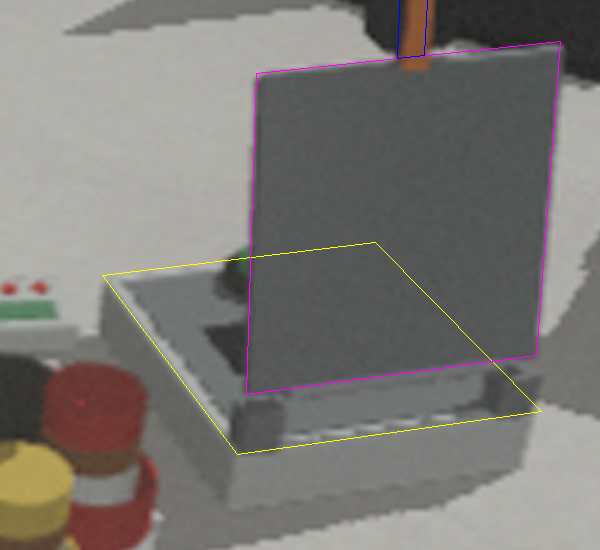

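View pics/sp_top.png

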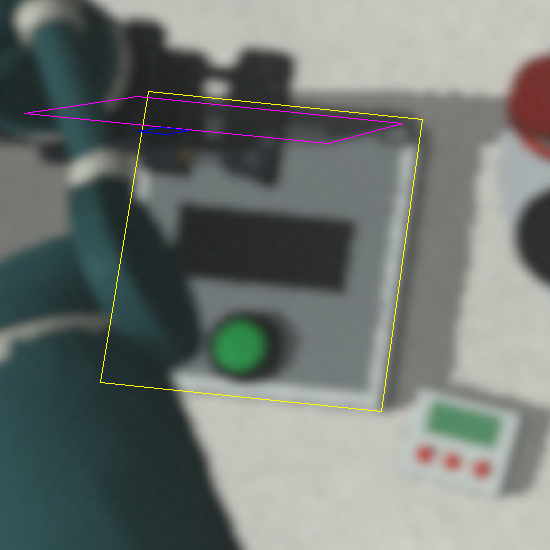

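Request:
apply_moves(
  motion=[
    {"linear": [0, 0, 0], "delta_rot": [0, 0, 0], "claw": 0.04},
    {"linear": [0, 0, 0], "delta_rot": [0, 0, 0], "claw": 0.04},
    {"linear": [0, 0, 0], "delta_rot": [0, 0, 0], "claw": 0.04},
    {"linear": [0, 0, -0.03], "delta_rot": [0, 0, 0], "claw": 0.04},
    {"linear": [0, 0, -0.03], "delta_rot": [0, 0, 0], "claw": 0.04},
    {"linear": [0.04, 0, 0], "delta_rot": [0, 0, 0], "claw": 0},
    {"linear": [0.04, 0, 0], "delta_rot": [0, 0, 0], "claw": 0},
    {"linear": [0, 0, 0], "delta_rot": [0, 0, 0], "claw": 0},
    {"linear": [0, 0, 0], "delta_rot": [0, 0, 0], "claw": 0},
  ],
)

```text
clock: 56.02
eef_pos: [0.4795, 0.3299, 0.3796]
tool_rot: [0.001, 0.039, 0.999, 0.0]
ft_force: [0.4, 0.4, -0.3]
grip_width: 0.0022
```

```bash
python3 - <<'E'
from h import *
import h
h.CO=np.array([.5225,.327])
print("key model",con(-.068,0,.064), "px top",ray("top",157.4,248.8,.064))
snap("wrist","w25"); cap("green",.064); print(pos("wrist","start_top"))
robot.read_camera("top"); print(pos("top","start_top")); cap("green",.064,c="top")
screenover("sq",1.309); print(pos("scene","start_top"),pos("scene","screen_tab"))
go([.455,.332,.2],85.5)
E
```

```text
key model [0.45470962 0.33233522 0.064     ] px top [0.45478945 0.33203042 0.064     ]
green box 162 125 33 19 area 467 ctr [178.  133.8] -> [0.4082 0.2013 0.064 ]
green box 267 148 25 26 area 529 ctr [279.  160.4] -> [0.4539 0.3327 0.064 ]
green box 419 268 109 24 area 1156 ctr [483.  281.8] -> [0.6582 0.6149 0.064 ]
green box 413 335 99 26 area 1334 ctr [473.8 351.2] -> [0.7834 0.6097 0.064 ]
[([0.4556, 0.3355, 0.064], 0.82)]
[([0.4528, 0.3307, 0.0623], 0.62)]
green box 28 104 88 72 area 5004 ctr [ 71.1 140. ] -> [0.8273 0.6595 0.064 ]
green box 258 186 19 17 area 238 ctr [266.2 194.2] -> [ 0.6487 -0.0257  0.064 ]
green box 477 349 77 71 area 4598 ctr [513.1 387.9] -> [ 0.0599 -0.8162  0.064 ]
[] [([0.5607, 0.3297, 0.2751], 0.86)]
t 56.52 eef [0.4794 0.3299 0.379 ] tooly 85.44 zaxis [-0. -0. -1.] grip 0.0002 F [-0.9  0.6 -0.2] j [ 0.56  0.05  1.71  0.    1.38 -0.93]
shift [2.44e+01 1.00e-01 1.79e+02] mm  turn [-0.01 -0.01 -0.06]
```

View pics/sq_scene.png

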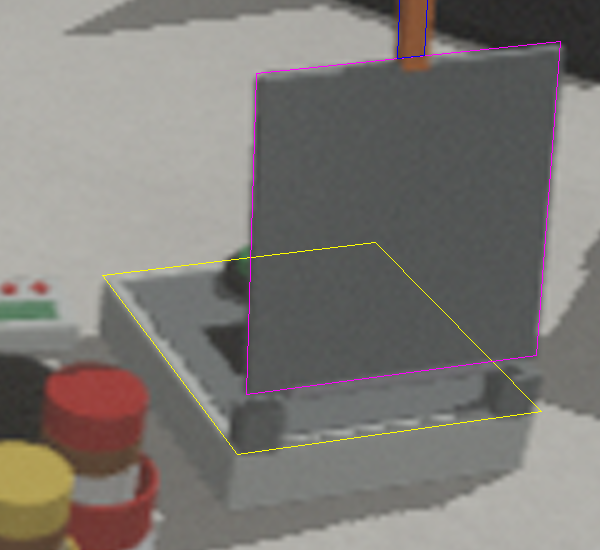

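View pics/w25.png

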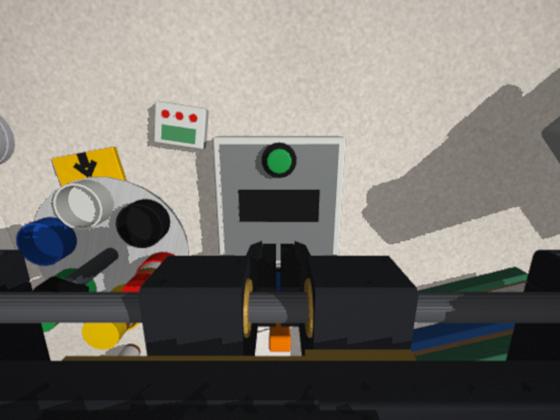

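Request:
apply_moves(
  motion=[
    {"linear": [0.0249, 0, 0], "delta_rot": [0, 0, 0], "claw": 0},
    {"linear": [0, 0, 0.05], "delta_rot": [0, 0, 0], "claw": 0},
    {"linear": [0, 0, 0.05], "delta_rot": [0, 0, 0], "claw": 0},
    {"linear": [0, 0, 0.05], "delta_rot": [0, 0, 0], "claw": 0},
    {"linear": [0, 0, 0.05], "delta_rot": [0, 0, 0], "claw": 0},
    {"linear": [0, 0, 0.03], "delta_rot": [0, 0, 0], "claw": 0},
    {"linear": [0, 0, 0], "delta_rot": [0, 0, 0], "claw": 0},
    {"linear": [0, 0, 0], "delta_rot": [0, 0, 0], "claw": 0},
  ],
)

```text
clock: 57.52
eef_pos: [0.4552, 0.3325, 0.1505]
tool_rot: [0.001, 0.04, 0.999, 0.001]
ft_force: [0.2, 0.1, -0.1]
grip_width: 0.0006
```

```bash
python3 - <<'E'
from h import *
go([.4547,.332,.122],85.5)
im=robot.read_camera("top")[:,:,::-1].copy(); im=cv2.resize(im,None,fx=4,fy=4)
t=np.linspace(0,2*np.pi,60)
for k in range(6):
    a=np.radians(6.2)+np.pi-k*np.pi/3; P=np.stack([.5858+.09*np.cos(a)+.035*np.cos(t),.0474+.09*np.sin(a)+.035*np.sin(t),0*t+.059],1)
    cv2.polylines(im,[np.int32(proj("top",P)*4+1.5)],True,(255,0,255),1)
cv2.imwrite("pics/ov2.png",im[660:1120,440:1200])
snap("scene","s26",(240,100,460,290),3)
E
```

```text
t 57.52 eef [0.4552 0.3325 0.1505] tooly 85.46 zaxis [ 0.002  0.001 -1.   ] grip 0.0006 F [ 0.2  0.1 -0.1] j [ 0.59  0.2   1.99  0.    0.96 -0.9 ]
shift [ 0.5 -0.6 28.5] mm  turn [ 0.07  0.08 -0.04]
```

View pics/ov2.png

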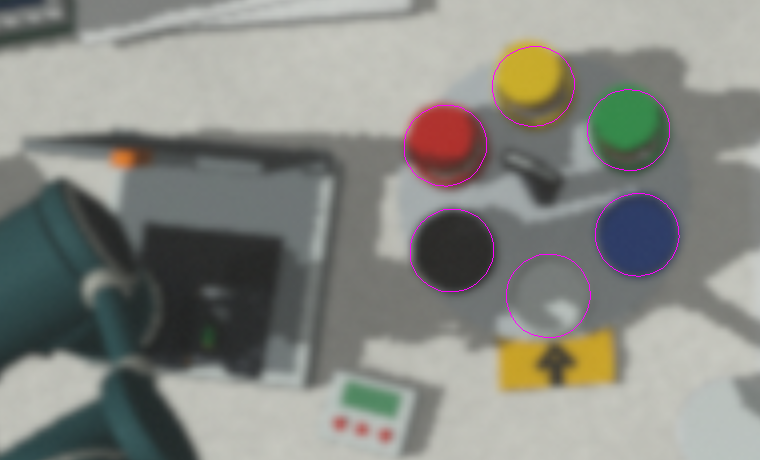

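View pics/s26.png

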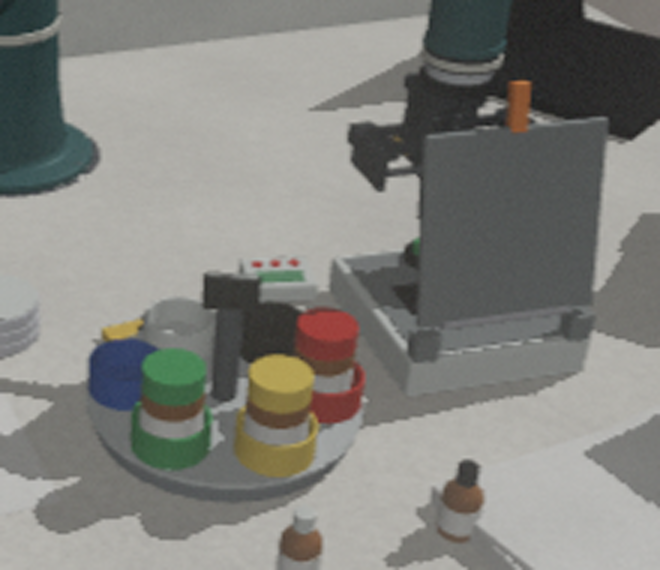

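Wheel aligned with the white cup at the arrow, jars seated, screen at 75°. Press.

Request:
apply_moves(
  motion=[
    {"linear": [0, 0, 0.015], "delta_rot": [0, 0, 0], "claw": 0},
    {"linear": [0, 0, 0.007], "delta_rot": [0, 0, 0], "claw": 0},
    {"linear": [0, 0, 0.003], "delta_rot": [0, 0, 0], "claw": 0},
    {"linear": [0, 0, 0.002], "delta_rot": [0, 0, 0], "claw": 0},
    {"linear": [0, 0, 0.002], "delta_rot": [0, 0, 0], "claw": 0},
    {"linear": [0, 0, 0], "delta_rot": [0, 0, 0], "claw": 0},
    {"linear": [0, 0, 0], "delta_rot": [0, 0, 0], "claw": 0},
  ],
)

```text
clock: 58.5
eef_pos: [0.4543, 0.3319, 0.1223]
tool_rot: [-0.0, 0.04, 0.999, -0.0]
ft_force: [-5.6, -3.8, 14.8]
grip_width: 0.0003
```

Request:
apply_moves(
  motion=[
    {"linear": [0, 0, 0], "delta_rot": [0, 0, 0], "claw": 0},
    {"linear": [0, 0, -0.03], "delta_rot": [0, 0, 0], "claw": 0},
    {"linear": [0, 0, -0.05], "delta_rot": [0, 0, 0], "claw": 0},
    {"linear": [0.02, 0, -0.05], "delta_rot": [0, 0, 0], "claw": 0},
    {"linear": [0, 0, -0.04], "delta_rot": [0, 0, 0], "claw": 0},
    {"linear": [0, 0, 0], "delta_rot": [0, 0, 0], "claw": 0},
    {"linear": [0, 0, 0], "delta_rot": [0, 0, 0], "claw": 0},
    {"linear": [0, 0, 0], "delta_rot": [0, 0, 0], "claw": 0},
  ],
)

```text
clock: 59.5
eef_pos: [0.4336, 0.3329, 0.2878]
tool_rot: [-0.002, 0.04, 0.999, -0.001]
ft_force: [-0.2, 0.6, -0.2]
grip_width: -0.0001
```

```bash
python3 - <<'E'
from h import *
go([.4547,.332,.122],85.5)
import h
h.CO=np.array([.5225,.327]); screenover("sr",1.309)
snap("scene","s27"); 
E
```

```text
t 59.5 eef [0.4336 0.3329 0.2878] tooly 85.45 zaxis [-0.003 -0.002 -1.   ] grip -0.0001 F [-0.2  0.6 -0.2] j [ 0.61  0.03  1.89  0.    1.22 -0.88]
shift [-21.7   1.2 165.8] mm  turn [-0.14 -0.18 -0.05]
```

View pics/s27.png

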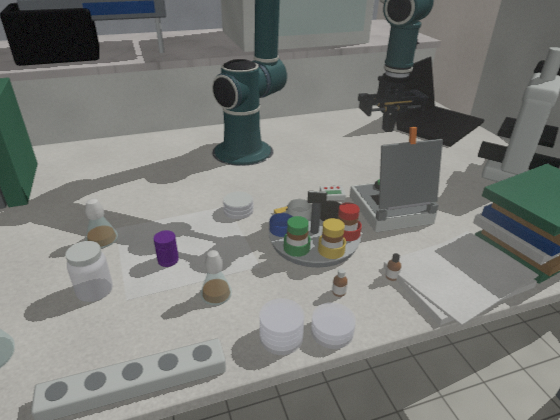

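View pics/sr_scene.png

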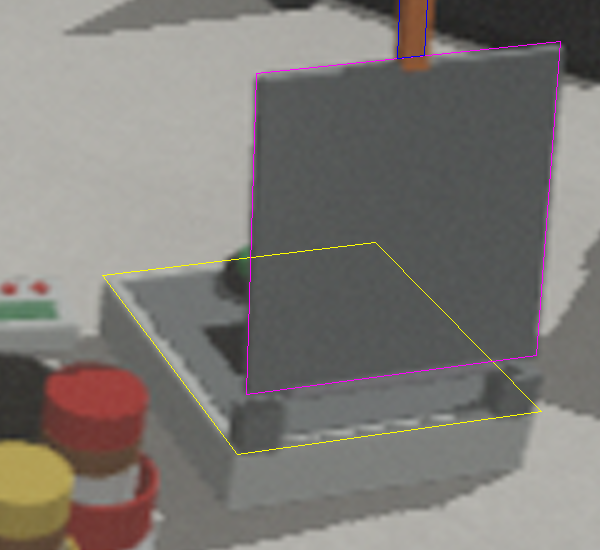

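The final picture shows the jars in their cups, with the white cup at the arrow. The screen still matches the 75° outline, and the gripper is clear.

```bash
python3 -c "
from bench import robot
print(robot.close_job(), robot.state()['clock'])"
```

```text
the job is handed in; nothing more can be done
the job is handed in; nothing more can be done
```

I handed the job in at about 60 s of the 210 s allowed; it gave no verdict.

**What I did:** There was no blue-capped jar, so I loaded the red, yellow and green ones, each into its own cup with that cup at the arrow. I then clicked past blue to the white cup, raised the screen by its tab, pressed the start key and backed off.

**Last checks:**
- **Jars:** all three stand upright and down in their cups in the pictures. I felt each one meet the cup floor before I let go.
- **Wheel:** the white cup is at the arrow, and the cups match the 60° click outline in the top picture.
- **Screen:** it matches the 75° outline before and after the press, and the arm's position gave 75.6°.
- **Start key:** the fingertips went about 5.7 mm down with 15 N. I didn't separately measure that it sprang back out.
- **Robot and bystanders:** the gripper is clear of everything. The other glassware looks unmoved in the last scene picture, though I did not measure it again.

**What went wrong or disagreed:**
- The first grip on the wheel bar was too low and caught its post, so I opened and gripped again 5 mm higher.
- The yellow and green jars sat a few millimetres off-centre in the gripper. The yellow one was also tilted about 3° by my estimate. I corrected both from the wrist camera before lowering them.
- The scene and top cameras placed the console a few millimetres apart. I used a position in between, and the grip on the tab and the key press both worked there.

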